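# Hang the tube holder and wind the slant stand back to 20 degrees

## Robot

A 6-joint arm with a two-finger parallel gripper is mounted at the origin on a cart in front of the work surface, level with it; the furniture and walls round the work are solid. World frame = base frame: x ahead of the robot, y to its left, z up, the work surface at z = 0. Lengths are in m, angles in degrees, forces in N, time in s.
With the tool pointing down it reaches from about 0.35 to 0.875 m from the base axis. Payload 4.2 kg.
Tool frame: the origin (TCP) lies at the very end of the fingers, on their centre line; the grasp point (between the pads) lies 19 mm behind it; y points along the fingers, z is the direction in which the jaws open and shut, and the axes are right-handed (so a half turn about y gives the same grasp; the last joint's range is limited). The gripper opens to 87 mm and grips with 3 to 60 N. Pads are 19 mm wide; open, the fingers measure 117 mm over their backs; the gripper's body (75 mm by 190 mm) begins 51 mm behind the grasp point.
Start: joints at [-57.032, 22.042, 0.453, 0, -68.411, -14.817], TCP at [0.195, -0.594, 0.223] pointing down, gripper open.
Joint ranges: [-179.83, 179.83], [-69.29, 118.12], [-61.27, 80.66], [-181.25, 117.63], [-171.15, -9.14], [-177.46, 177.46]. Speed limits (degrees/s): [159.86, 159.86, 180, 180, 180, 180].

## Interface

Orientations are given as a 3x3 rotation matrix whose columns are the frame's x, y, z axes.
In Python, from station import r, eyes gives the robot as it stands.
- The arm moves only by the tool play_rows, never from a script. Its argument "deltas" is one flat list of numbers, 5 for each row, row after row: the closure in counts, from 0 (fully open) to 255 (shut), then the shift along the tool's x, y, z in mm, then the turn about the tool's y in rad. In form: [claw, tx, ty, tz, roll, claw, tx, ty, tz, roll, ...]. A call has exactly 10 rows; each row shifts and turns the commanded pose from where the row before left it, along the tool's axes as they then stand; what a row does not reach is not made up. A row lasts 1/10 s, in which the tool goes at most 50 mm and 8.59 degrees, less where a joint would pass 70% of its speed; a pose out of reach is approached as far as the arm can. A call is refused whole if a number of a shift passes 50 or a number of a turn 0.15, either way. A call with a gripper value outside its range is refused whole. The fingers move at their own pace and stop on an object; the grip force is fixed at half the most. Time passes only in rows, so rows that do not move let the fingers close, or fill a call up. It gives the time, the measured TCP pose, the force and the opening at its end, in the units of the state.
- r.sense(): the state, without advancing time (a new reading comes with each control period).
- eyes.capture(name): name is "scene" or "top" or "wrist"; returns a dict with "img" (420x560x3 uint8, blue, green, red), "vfov" (degrees; the focal length in pixels is half the picture's height over the tangent of half this angle, whatever the lens; pixels are square), "cx", "cy" (the principal point, pixels), "R" (3x3) and "t" (3): a world point X has camera coordinates R X + t; the wrist camera has in their place "tool_from_camera" (4x4, takes a point from camera to tool coordinates, whose origin is the TCP and whose axes are the tool frame's). Camera axes: x right, y down, z forward; pixel columns grow to the right and rows downward; lengths in m; the calibration is good to about 2 mm. A picture is of the moment at which its call begins: read the wrist's pose just before it. There is no depth.
- r.finish_job(): hands the job in, once; it reports no verdict.
The state is a dict: "time_s": time; "joints": joint angles; "joint_velocities": joint speeds; "effort": joint torques, N m; "tcp_pos": TCP position; "ee_rot": TCP orientation; "wrist_force": force on the tool from outside, world axes, zero at the start; "moment": the same for the moment, N m; "gripper_width": opening from 0.0 (shut) to 1.0 (fully open).
Only numpy, scipy, OpenCV 4.12 (cv2) and the standard library are available. Lean on these libraries where they do the work, as an engineer would, in place of code of your own. Each camera call takes 0.05 s, during which the arm holds its last target.

## Task

Set the two agar tubes to slant: hang the blue tube holder on the upper row of slots of the upright slotted panel, both hooks in and down until it is fully home, and let go of it. Then wind the handwheel (clockwise leans the panel back) until the panel has gone from upright to 20 degrees, the next long white mark on the drum at the red pointer. Never tip the tubes past 45 degrees, and leave the media bottle, the beaker and the dropper bottle standing where they are.

Things in the scene. Friction and masses are not known exactly. Their poses are not given: they have to be found in the camera images.
- holder_grip (a point): Centre of the white grip of the loose blue tube holder: a block 36 mm along x, 24 mm along y, 44 mm high (z). It is 146 mm above the holder's foot, 31 mm in front of its back face, and 51 mm above point holder_hooks. Axes: z up, +x out of the holder's back, where the hooks are, y along its width. Take it from above, fingers closing along y.
- holder_foot (a point): Middle of the underside of the holder's back face (same axes). The holder is 100 mm wide (y) and reaches 66 mm to -x and 118 mm up; it stands on the worktop at the start. Two orange-capped tubes are fixed in it at y = +-28 mm, cap tops 122 mm up, below the grip. About 0.3 kg in all.
- holder_hooks (a point): On the holder's back face, midway between its 2 steel hook tabs, level with the underside of their necks, 95 mm above the foot (same axes). Tabs at y = +-35 mm, 6 mm wide, standing out 12.6 mm in +x: neck 10 mm high, then a 5 mm thick lip reaching 10 mm below the neck (tab 20 mm high over all). 7.6 mm are free between back face and lip for the 5 mm panel.
- seat (a point): On the tilting panel's front face, midway between the 2 slots of its upper row, level with their lower edge. Axes turn with the panel: +x through it to the rear, y along its width, z up along it. Slots at y = +-35 mm, 11 mm wide, 28 mm high. Home: holder_hooks at this point (up to 2.5 mm in front). Push the tabs in along +x with holder_hooks 14 mm above it, then lower 14 mm.
- pivot (a point): Middle of the panel's pivot axis (along y), 107 mm below the seat and 2.5 mm behind the front face. The panel is a 5 mm plate, 130 mm wide; its top edge is 150 mm above the pivot. It has 3 rows of 2 slots, 48 mm apart; in the lower rows the holder would foul the base.
- panel (a joint): Lean of the slotted panel, rad: 0 upright, + leaning back, away from the robot; starts within 3 degrees of upright; 20 degrees = 0.349. Moved only by the handwheel (self-locking worm). A black drum, radius 45 mm, on its shaft beside the gearbox has white marks every 5 degrees, long ones at 0, 20, 40, read at a fixed red pointer at its upper front.
- crank (a joint): Handwheel angle, rad, growing clockwise seen from above. panel = crank / 72: the panel leans back 5 degrees a turn, no backlash; 20 degrees is crank = 25.13. At whole turns the handle stands at the front of the wheel (-x of point crank_axis). It takes about 0.06 N m (1.6 N at the handle) and stays where it is left.
- crank_axis (a point): On the upright axis of the handwheel, level with the middle of its handle, 158 mm above the worktop. The wheel is an aluminium disc, 100 mm across, on the white gearbox at the left (+y) end of the stand; its top is 26 mm below this point. Axes of the stand: x to its rear, y left, z up. The stand is fixed to the worktop; its place and yaw vary.
- handle (a point): Middle of the handwheel's upright black handle, 38 mm from the wheel's axis, 22 mm in diameter, 45 mm high (ends 19 mm above this point). It spins freely on its pin, so it can be held with a fixed wrist while it is carried round the circle.
- bottle: Loose clear media bottle with teal cap, 84 mm across, 153 mm high; origin under its foot. Leave alone.
- beaker: Loose plastic beaker, 96 mm across, 100 mm high; origin under its foot. Leave alone.
- dropper: Loose white dropper bottle, 38 mm across, 90 mm high; origin under its foot. Leave alone.
- centrifuge_front (a point): Foot of the front face, at its middle, of the cream bench centrifuge that stands fixed between the holder's starting place and the stand: 265 mm wide (y), 345 mm deep behind this face (x), 193 mm high at the front and 226 mm at the rear. Carry the holder round in front of it or well above it.

How it is judged (in metres and radians):
On the way:
1. with the panel still upright (within 5 degrees), the holder hangs in the upper slots, fully home, and is let go (value of joint panel below 0.0873 rad and contact force between the fingers and holder below 0.05 N and z of holder_hooks in the frame of seat between -0.004 and 0.004 m and x of holder_hooks in the frame of seat between -0.0045 and 0.003 m and y of holder_hooks in the frame of seat between -0.005 and 0.005 m), for 0.3 s.
At the end, for the whole second after the job is handed in: The panel leans back 20 degrees, within 1 degree, and the tube holder hangs fully home in the upper row of slots: its hooks point within 4 mm in height, 5 mm sideways and about 4 mm front to back of the seat point, its back along the panel within 4.5 degrees (value of joint panel between 0.3316 and 0.3666 rad and z of holder_hooks in the frame of seat between -0.004 and 0.004 m and x of holder_hooks in the frame of seat between -0.0045 and 0.003 m and y of holder_hooks in the frame of seat between -0.005 and 0.005 m and angle between the z axis of holder_hooks and the z axis of seat, either way round below 0.08 rad); the robot touches nothing.
It fails at once if the tubes are tipped more than 45 degrees (angle between holder_grip's own z axis and vertical above 0.785 rad).
It fails at once if the bottle, the beaker or the dropper bottle is moved by more than 20 mm or tipped (distance of any of bottle, beaker, dropper from where it was at the start of the episode above 0.02 m or angle between any of bottle, beaker, dropper's own z axis and vertical above 0.4 rad).
It also fails if it takes over 72 s, if anything falls off the work surface, if the arm or the gripper's body presses on something with over 40 N, if the wrist force passes 120 N, or if a joint passes its speed limit or range.

## Working session

There is one attempt and no reset: what is moved stays moved. The work goes in short steps, Python scripts to look and compute and a tool call to move; the robot and the scene stay as the last step left them, time stands still between calls to the robot, and variables do not carry over. Pictures are saved under pics/ and viewed, and the job is handed in when it is done.

Besides the shell and the picture viewer there is one more tool, called after "Call:" as a command line: name --argument value ..., lists and objects as JSON in quotes. play_rows: Moves the arm, as the interface text tells. Its arguments: {"type":"object","properties":{"deltas":{"type":"array","items":{"type":"number"}}},"required":["deltas"]}

```bash
ls; mkdir -p pics
python3 - <<'E'
from station import r, eyes
import cv2
s=r.sense()
for k,v in s.items(): print(k,v)
for n in ["scene","top","wrist"]:
    c=eyes.capture(n); cv2.imwrite(f"pics/{n}0.png",c["img"])
    print(n,{k:v for k,v in c.items() if k!="img"})
E
```

```text
pics
time_s 0.0
joints [-5.70315655e+01  2.20914329e+01  3.77096155e-01 -2.94107806e-02
 -6.84123520e+01 -1.48174786e+01]
joint_velocities [ 0.03647277 -0.02742867  0.00955648 -0.15113122  0.0060429   0.04072365]
effort [ 2.13312765e-04 -3.90661490e+01  1.87407535e+01  4.21966240e+00
  1.10632653e-02 -1.95930929e-04]
tcp_pos [ 0.19452694 -0.59329247  0.22143313]
ee_rot [[ 9.50297996e-01 -8.02775853e-04 -3.11340768e-01]
 [ 3.11341786e-01  2.11477943e-03  9.50295649e-01]
 [-1.04457347e-04 -9.99997442e-01  2.25960832e-03]]
wrist_force [ 0.56878022 -0.51399924 -0.61055148]
moment [ 0.01231854  0.01336215 -0.01959198]
gripper_width 1.0015826513510548
scene {'vfov': 47.155662144448065, 'cx': 273.5955279485175, 'cy': 209.87206033884968, 'R': array([[-0.87416077, -0.48499646, -0.02492757],
       [-0.22641985,  0.45243477, -0.8625757 ],
       [ 0.42962426, -0.74838574, -0.50531355]]), 't': array([0.50372429, 0.18765726, 1.34182224])}
top {'vfov': 54.21443006110817, 'cx': 276.5757326830273, 'cy': 209.2355273766691, 'R': array([[ 9.98103204e-04, -9.99905859e-01,  1.36849177e-02],
       [-9.84308676e-01, -3.39708855e-03, -1.76422478e-01],
       [ 1.76452359e-01, -1.32940954e-02, -9.84219402e-01]]), 't': array([0.03747198, 0.58472189, 1.45627638])}
wrist {'vfov': 68.05336396017061, 'cx': 279.3719170150122, 'cy': 217.08115198084198, 'tool_from_camera': array([[ 1.60984460e-04,  9.53300895e-01,  3.02022149e-01,
        -8.36071600e-02],
       [ 5.24701459e-05, -3.02022161e-01,  9.53300903e-01,
        -1.62045006e-01],
       [ 9.99999986e-01, -1.37619485e-04, -9.86407114e-05,
         9.55631594e-04],
       [ 0.00000000e+00,  0.00000000e+00,  0.00000000e+00,
         1.00000000e+00]])}
```

View pics/scene0.png

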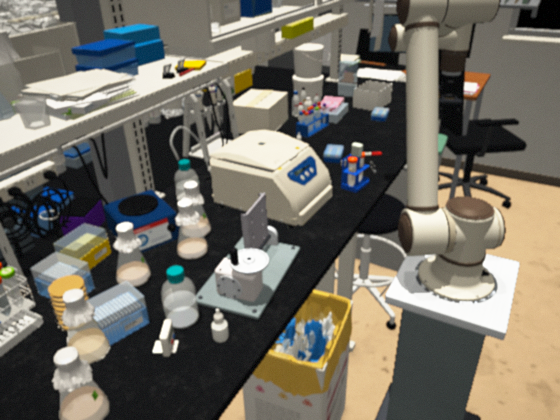

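View pics/top0.png

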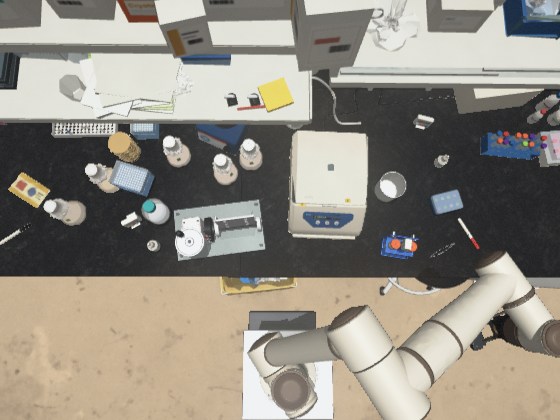

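View pics/wrist0.png

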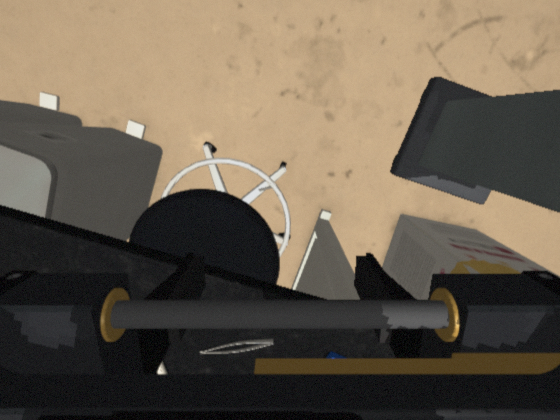

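The top view shows the holder at about (400,245), the centrifuge at (328,185), the stand plate at (220,230) and the handwheel at (189,243). I'll zoom in on these.

```bash
cat > h.py <<'E'
import numpy as np, cv2
from station import r, eyes
def K(c):
    h,w=c["img"].shape[:2]; f=h/2/np.tan(np.radians(c["vfov"]/2)); return f,c["cx"],c["cy"]
def cam(c,tcp=None,rot=None):
    if "R" in c: return c["R"],c["t"]
    T=np.eye(4);T[:3,:3]=rot;T[:3,3]=tcp
    W=T@c["tool_from_camera"]; R=W[:3,:3].T; return R,-R@W[:3,3]
def ray(c,u,v,Rt=None):
    f,cx,cy=K(c); R,t=Rt or cam(c); d=R.T@np.array([(u-cx)/f,(v-cy)/f,1.]); return -R.T@t,d/np.linalg.norm(d)
def onz(c,u,v,z,Rt=None):
    o,d=ray(c,u,v,Rt); return o+d*(z-o[2])/d[2]
def proj(c,X,Rt=None):
    f,cx,cy=K(c); R,t=Rt or cam(c); p=R@np.asarray(X,float)+t; return np.array([cx+f*p[0]/p[2],cy+f*p[1]/p[2]])
def tri(rays):
    A=np.zeros((3,3));b=np.zeros(3)
    for o,d in rays: P=np.eye(3)-np.outer(d,d);A+=P;b+=P@o
    X=np.linalg.solve(A,b); return X,[np.linalg.norm((np.eye(3)-np.outer(d,d))@(X-o)) for o,d in rays]
def wcap():
    s=r.sense(); c=eyes.capture("wrist"); return c,cam(c,s["tcp_pos"],s["ee_rot"])
def crop(img,x0,y0,x1,y1,k,name):
    cv2.imwrite("pics/"+name,cv2.resize(img[y0:y1,x0:x1],None,fx=k,fy=k,interpolation=cv2.INTER_CUBIC))
E
python3 - <<'E'
from h import *
a=cv2.imread("pics/top0.png");b=cv2.imread("pics/scene0.png")
crop(a,360,215,440,275,8,"t_hold.png");crop(a,165,190,275,270,7,"t_stand.png")
crop(b,190,180,310,320,4,"s_stand.png");crop(b,320,130,400,200,8,"s_hold.png")
E
```

```text
(no output)
```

View pics/t_hold.png

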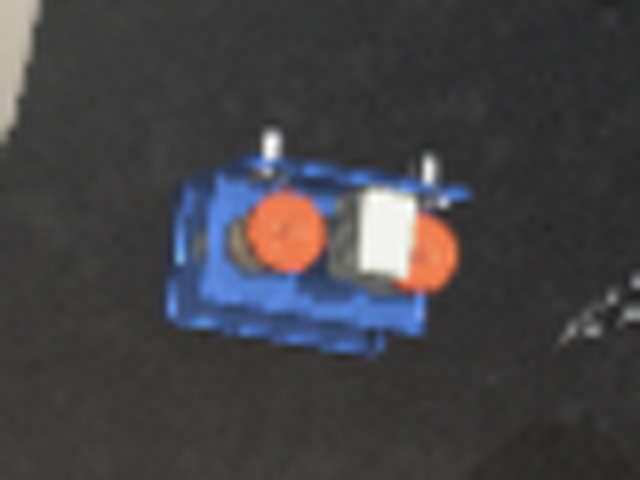

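View pics/t_stand.png

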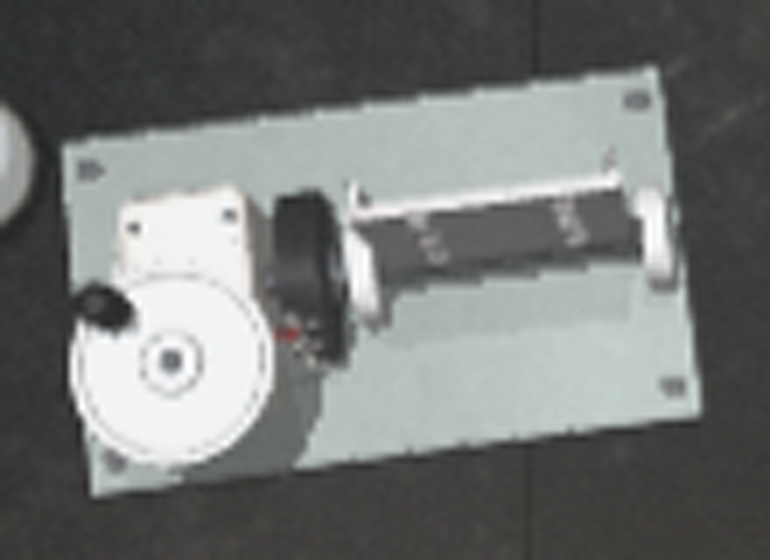

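View pics/s_stand.png

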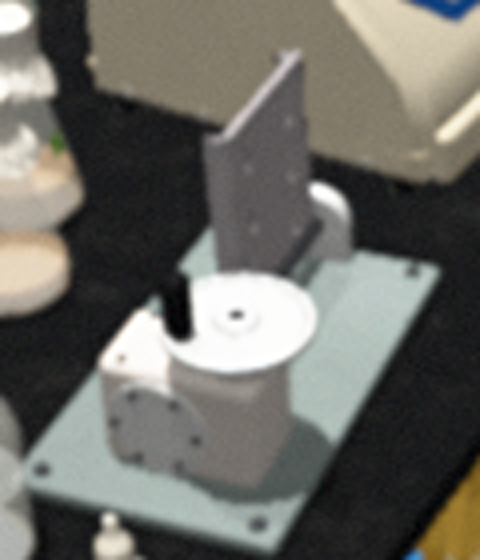

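View pics/s_hold.png

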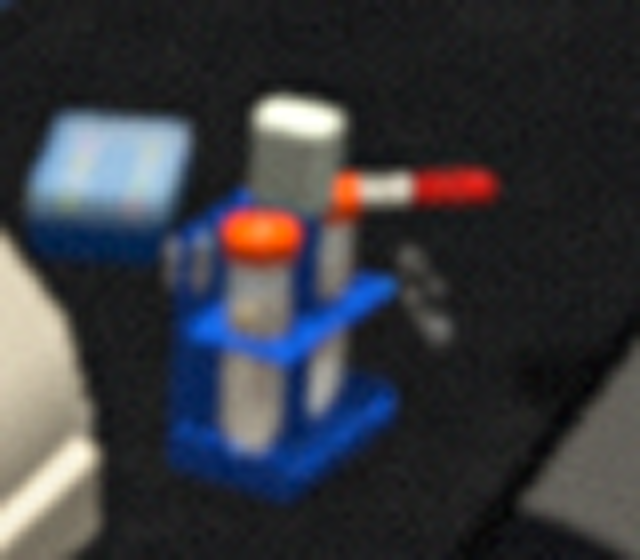

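Run:
```python
from h import *
c=eyes.capture("top"); s=eyes.capture("scene")
P=lambda u,v,x0,y0,k:((u+.5)/k+x0-.5,(v+.5)/k+y0-.5)
H=lambda u,v:P(u,v,360,215,8); S=lambda u,v:P(u,v,165,190,7)
print("grip",onz(c,*H(388,232),.168))
for n,(u,v) in dict(t1=(271,150),t2=(430,175)).items(): print(n,onz(c,*H(u,v),.105))
for n,(u,v) in dict(cap1=(286,232),cap2=(425,253)).items(): print(n,onz(c,*H(u,v),.122))
print("capscene",[onz(s,*P(u,v,320,130,8),.122) for u,v in[(262,228)]], onz(s,*P(300,120,320,130,8),.168))
for z in(0,.01): print([onz(c,*S(u,v),z).round(4).tolist() for u,v in[(62,145),(655,68),(700,412),(95,495)]])
print("wheel",onz(c,*S(171,361),.132)); print("wheel scene",onz(s,*P(236,315,190,180,4),.132))
print("handle top",onz(c,*S(98,303),.177), onz(s,*P(174,285,190,180,4),.177))
```

```text
grip [ 0.44839733 -0.40063363  0.168     ]
t1 [ 0.49038576 -0.37208541  0.105     ]
t2 [ 0.47951506 -0.44174837  0.105     ]
cap1 [ 0.45266242 -0.37172138  0.122     ]
cap2 [ 0.44370361 -0.43165928  0.122     ]
capscene [array([ 0.45175891, -0.37346013,  0.122     ])] [ 0.4446281  -0.39503252  0.168     ]
[[0.5885, 0.4289, 0.0], [0.6323, 0.1085, 0.0], [0.4449, 0.0828, 0.0], [0.4003, 0.403, 0.0]]
[[0.5868, 0.4265, 0.01], [0.6302, 0.1082, 0.01], [0.4441, 0.0826, 0.01], [0.3998, 0.4007, 0.01]]
wheel [0.45837604 0.33920881 0.132     ]
wheel scene [0.4575938  0.33750648 0.132     ]
handle top [0.4813751  0.36581228 0.177     ] [0.4730447  0.38000883 0.177     ]
```

Call:
play_rows --deltas '[0,0,-5,0,0.117,0,0,-5,0,0.117,0,0,-5,0,0.117,0,0,-5,0,0.117,0,30,0,31,0,0,33,0,34,0,0,33,0,34,0,0,33,0,34,0,0,33,0,34,0,0,33,0,34,0]'

```text
time_s: 1.25
tcp_pos: [0.419, -0.4231, 0.2426]
ee_rot: [[0.989, 0.0, 0.151], [-0.151, -0.0, 0.989], [0.0, -1.0, -0.0]]
wrist_force: [0.5, -0.3, -0.2]
gripper_width: 1.005
```

Call:
play_rows --deltas '[0,13,-4,14,0,0,13,-4,14,0,0,0,0,0,0,0,0,0,0,0,0,0,0,0,0,0,0,0,0,0,0,0,0,0,0,0,0,0,0,0,0,0,0,0,0,0,0,0,0,0]'

```text
time_s: 2.25
tcp_pos: [0.4476, -0.4009, 0.2505]
ee_rot: [[0.989, -0.0, 0.151], [-0.151, 0.0, 0.989], [-0.0, -1.0, 0.0]]
wrist_force: [0.6, -0.6, 0.5]
gripper_width: 1.002
```

Run:
```python
from h import *
c,Rt=wcap(); cv2.imwrite("pics/w1.png",c["img"]); s=r.sense(); print(s["time_s"],s["tcp_pos"],s["ee_rot"].round(4) if hasattr(s["ee_rot"],'round') else s["ee_rot"])
print(proj(c,[.4484,-.4006,.168],Rt))
np.save("w1.npy",np.array([*s["tcp_pos"],*np.ravel(s["ee_rot"])]))
```

```text
2.3 [ 0.44762931 -0.40084105  0.25052919] [[ 0.9886 -0.      0.1508]
 [-0.1508  0.      0.9886]
 [-0.     -1.      0.    ]]
[278.91799549 225.45409336]
```

View pics/w1.png

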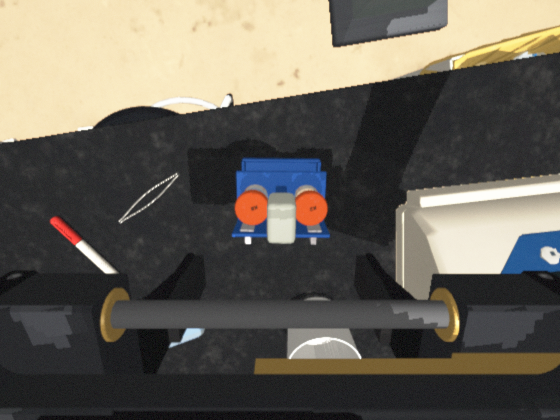

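Run:
```python
from h import *
s=np.load("w1.npy"); c=eyes.capture("wrist"); Rt=cam(c,s[:3],s[3:].reshape(3,3)); im=cv2.imread("pics/w1.png")
hsv=cv2.cvtColor(im,cv2.COLOR_BGR2HSV)
m=cv2.inRange(hsv,(3,170,120),(14,255,255)); m[:150]=0;m[250:]=0;m[:,:200]=0;m[:,360:]=0
n,l,st,ce=cv2.connectedComponentsWithStats(m)
caps=[]
for i in range(1,n):
    if st[i,4]>200: print(st[i],ce[i]); (x,y),rad=cv2.minEnclosingCircle(np.argwhere(l==i)[:,::-1].astype(np.float32)); p=onz(c,x,y,.122,Rt); caps.append(p); print(x,y,rad,p)
print("mid",(caps[0]+caps[1])/2, caps[0]-caps[1], np.linalg.norm(caps[0]-caps[1]))
crop(im,220,140,345,260,5,"w1c.png")
```

```text
[235 191  32  34 886] [251.09706546 207.24492099]
251.2568817138672 207.06422424316406 17.306730270385742 [ 0.44150241 -0.42672405  0.122     ]
[296 191  32  34 878] [310.5523918  207.71070615]
310.0864562988281 207.720458984375 17.299108505249023 [ 0.45076754 -0.37038395  0.122     ]
mid [ 0.44613498 -0.398554    0.122     ] [-9.26513201e-03 -5.63400922e-02 -5.55111512e-17] 0.057096835774894404
```

View pics/w1c.png

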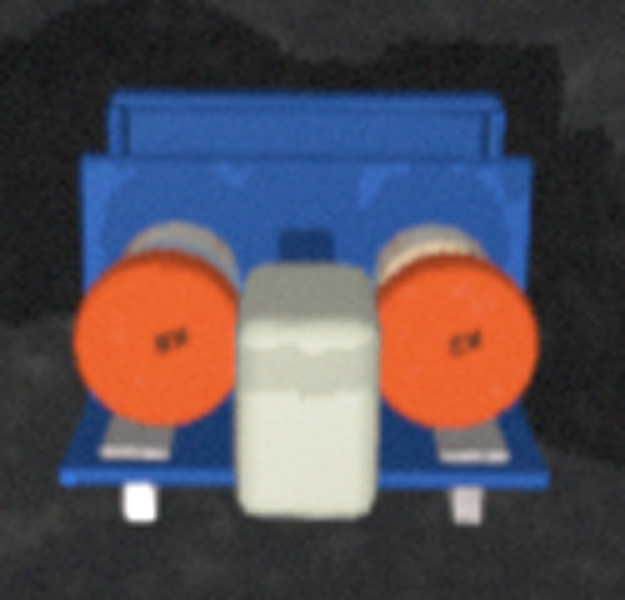

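Run:
```python
from h import *
s=np.load("w1.npy"); c=eyes.capture("wrist"); Rt=cam(c,s[:3],s[3:].reshape(3,3))
g=onz(c,281.3,223.5,.168,Rt); print(g); d=g-s[:3]; print(s[3:].reshape(3,3).T@d*1e3)
for u,v in[(140,502),(467,505)]: print(onz(c,u/5+219.6,v/5+139.6,.105,Rt))
# also centrifuge front top
t=eyes.capture("top"); print([onz(t,u,v,.19) for u,v in [(290,236),(358,238)]])
```

```text
[ 0.4470548  -0.39834066  0.168     ]
[-0.94195374 82.5292651   2.38391995]
[ 0.48117459 -0.43933593  0.105     ]
[ 0.49232936 -0.37074417  0.105     ]
[array([ 0.47036994, -0.00370981,  0.19      ]), array([ 0.46431067, -0.22826893,  0.19      ])]
```

Call:
play_rows --deltas '[0,-1,10,2.4,0.01,0,0,22,0,0,0,0,22,0,0,0,0,22,0,0,0,0,22,0,0,0,0,14,0,0,0,0,7.5,0,0,0,0,0,0,0,0,0,0,0,0,255,0,0,0,0]'

```text
time_s: 3.45
tcp_pos: [0.4476, -0.3986, 0.1321]
ee_rot: [[0.987, 0.002, 0.16], [-0.16, -0.001, 0.987], [0.002, -1.0, -0.001]]
wrist_force: [0.0, 0.1, 0.7]
gripper_width: 0.964
```

Call:
play_rows --deltas '[255,0,0,0,0,255,0,0,0,0,255,0,0,0,0,255,0,0,0,0,255,0,0,0,0,255,0,0,0,0,255,0,0,0,0,255,0,-2,0,0,255,0,-5,0,0,255,0,-10,0,0]'

```text
time_s: 4.45
tcp_pos: [0.4462, -0.3976, 0.1471]
ee_rot: [[0.987, -0.003, 0.161], [-0.161, 0.002, 0.987], [-0.003, -1.0, 0.002]]
wrist_force: [0.8, 0.0, -3.4]
gripper_width: 0.275
```

Run:
```python
from h import *
c,Rt=wcap(); cv2.imwrite("pics/w2.png",c["img"]); s=r.sense(); print(s["time_s"],s["tcp_pos"],s["gripper_width"],s["wrist_force"])
c=eyes.capture("scene"); crop(c["img"],320,110,420,190,7,"s2.png")
```

```text
4.5 [ 0.44746157 -0.39866058  0.14994227] 0.27579666474441755 [ 0.97517948 -0.08056071 -1.02534933]
```

View pics/w2.png

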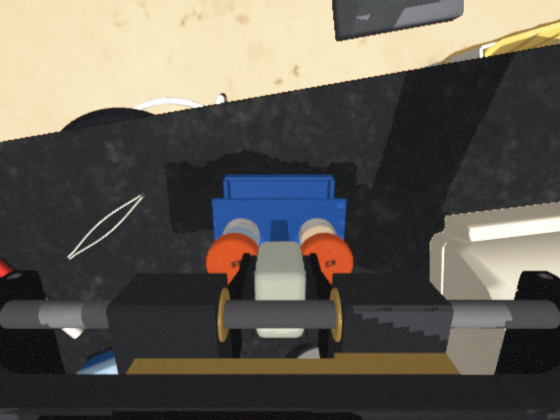

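View pics/s2.png

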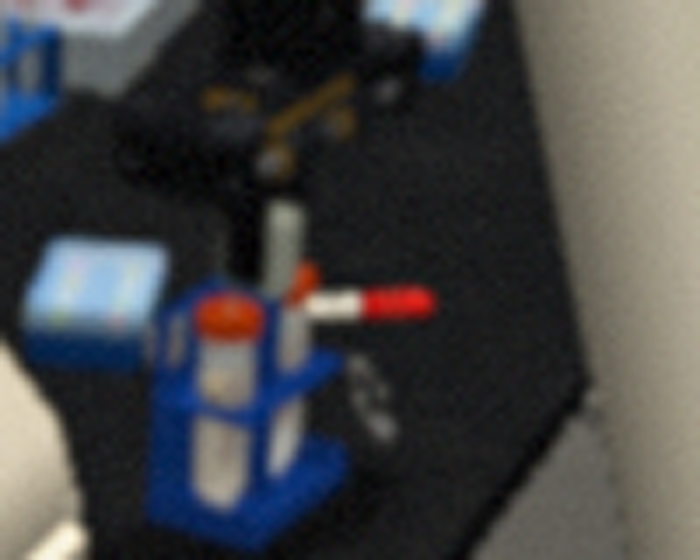

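Run:
```python
from h import *
a=eyes.capture("top");b=eyes.capture("scene")
for c in(a,b): print((-c["R"].T@c["t"]).round(3))
crop(a["img"],205,205,265,250,12,"t3.png");crop(b["img"],235,185,285,260,8,"s3.png")
```

```text
[0.319 0.059 1.536]
[-0.094  1.164  0.852]
```

View pics/t3.png

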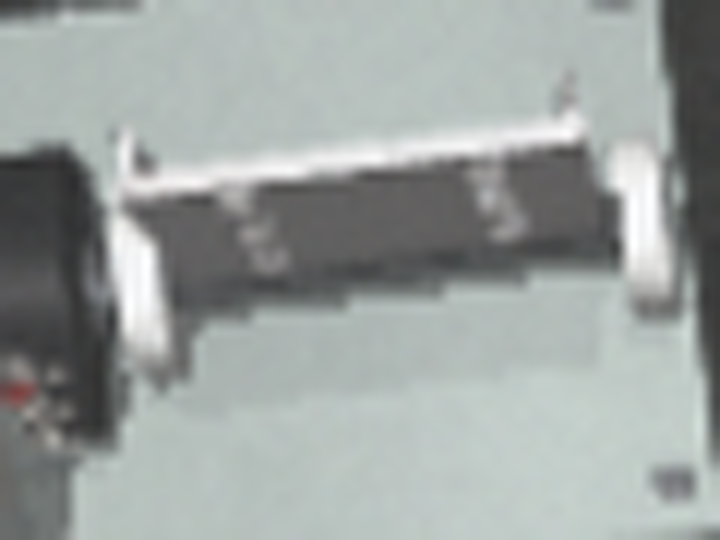

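View pics/s3.png

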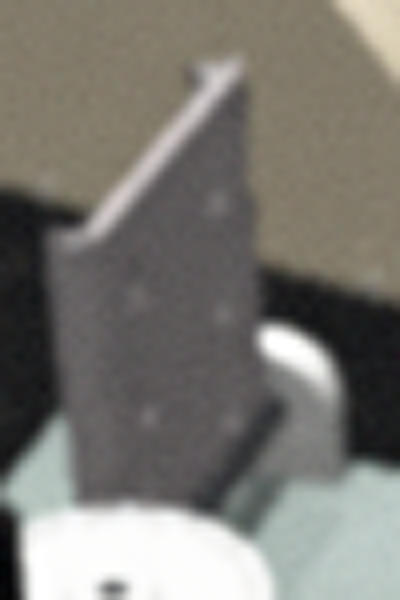

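Run:
```python
from h import *
a=eyes.capture("top");b=eyes.capture("scene")
P=lambda u,v,x0,y0,k:((u+.5)/k+x0-.5,(v+.5)/k+y0-.5)
Q=[]
for (tu,tv),(su,sv) in [((128,197),(98,242)),((585,145),(245,72))]:
    X,e=tri([ray(a,*P(tu,tv,205,205,12)),ray(b,*P(su,sv,235,185,8))]);print(X,e);Q.append(X)
d=Q[0]-Q[1];print(np.linalg.norm(d),np.degrees(np.arctan2(-d[0],d[1])))
```

```text
[0.51855929 0.24288434 0.19366783] [np.float64(0.000690423244505141), np.float64(0.000690423244505099)]
[0.53367187 0.11756977 0.19364509] [np.float64(0.00043752586136930186), np.float64(0.00043752586136930186)]
0.1262225572389346 6.8764995659337895
```

Call:
play_rows --deltas '[255,-4,-25,0,0,255,-8,-49,0,0,255,-8,-49,0,0,255,-8,-49,0,0,255,-8,-49,0,0,255,-8,-49,0,0,255,0,0,0,-0.1,255,0,0,0,-0.1,255,0,0,0,-0.098,255,10,0,25,0]'

```text
time_s: 5.75
tcp_pos: [0.4097, -0.3662, 0.4167]
ee_rot: [[0.991, -0.002, -0.135], [0.135, 0.001, 0.991], [-0.002, -1.0, 0.001]]
wrist_force: [0.6, 0.1, -2.9]
gripper_width: 0.272
```

Call:
play_rows --deltas '[255,16,0,44,0,255,16,0,44,0,255,16,0,44,0,255,16,0,44,0,255,16,0,44,0,255,16,0,44,0,255,16,0,44,0,255,16,0,44,0,255,16,0,44,0,255,0,0,0,0]'

```text
time_s: 6.75
tcp_pos: [0.4994, 0.0517, 0.4164]
ee_rot: [[0.99, -0.002, -0.142], [0.142, 0.001, 0.99], [-0.002, -1.0, 0.002]]
wrist_force: [-1.1, -0.7, -4.1]
gripper_width: 0.276
```

Run:
```python
from h import *
c,Rt=wcap(); cv2.imwrite("pics/w3.png",c["img"]); s=r.sense(); print(s["time_s"],s["tcp_pos"],s["gripper_width"],s["joints"])
```

```text
6.8 [0.49878721 0.04943263 0.41685793] 0.27602760356800393 [ 2.42241662e+01  5.49027621e+00  5.56188762e+00 -4.18158653e-02
 -9.02020142e+01 -1.06130618e+02]
```

View pics/w3.png

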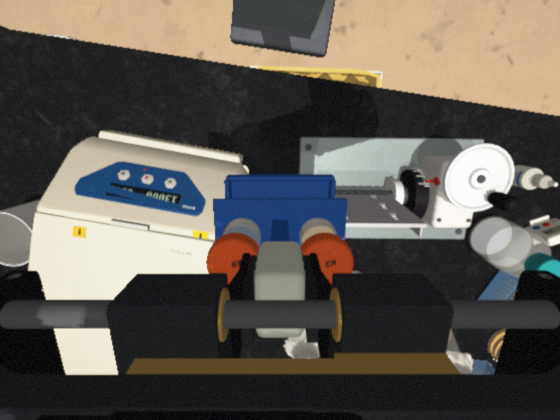

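Call:
play_rows --deltas '[255,0,0,-15,0,255,0,0,-20,0,255,0,0,-20,0,255,0,0,-10,0,255,0,0,0,0,255,0,0,0,0,255,0,0,0,0,255,0,0,0,0,255,0,0,0,0,255,0,0,0,0]'

```text
time_s: 7.8
tcp_pos: [0.5076, -0.0172, 0.418]
ee_rot: [[0.991, -0.0, -0.137], [0.137, 0.0, 0.991], [-0.0, -1.0, 0.0]]
wrist_force: [-0.4, -0.5, -2.9]
gripper_width: 0.273
```

Run:
```python
from h import *
c,Rt=wcap(); cv2.imwrite("pics/w4.png",c["img"]); s=r.sense(); print(s["time_s"],s["tcp_pos"],s["ee_rot"])
np.save("w4.npy",np.array([*s["tcp_pos"],*np.ravel(s["ee_rot"])]))
crop(c["img"],345,120,560,260,3.7,"w4c.png");crop(c["img"],205,160,360,340,3.3,"w4h.png")
```

```text
7.85 [ 0.50764698 -0.01721717  0.41808028] [[ 9.90586863e-01  5.68506272e-05 -1.36885585e-01]
 [ 1.36885583e-01  4.19727170e-05  9.90586864e-01]
 [ 6.20609445e-05 -9.99999998e-01  3.37955908e-05]]
```

View pics/w4c.png

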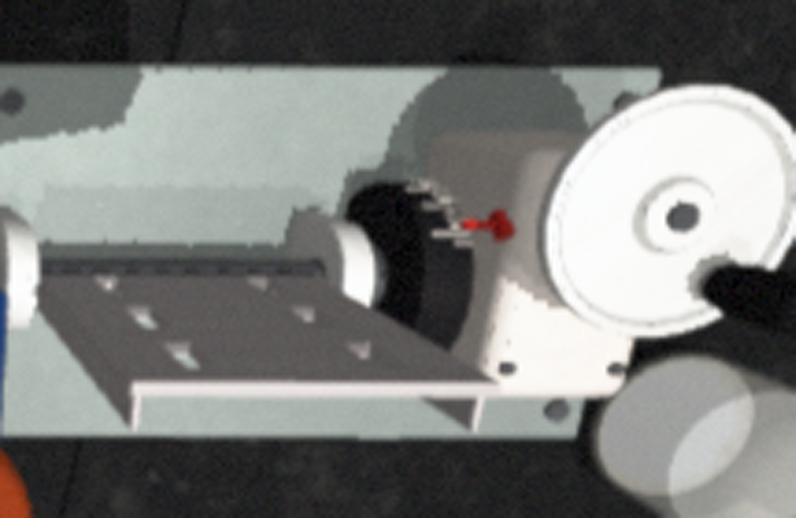

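View pics/w4h.png

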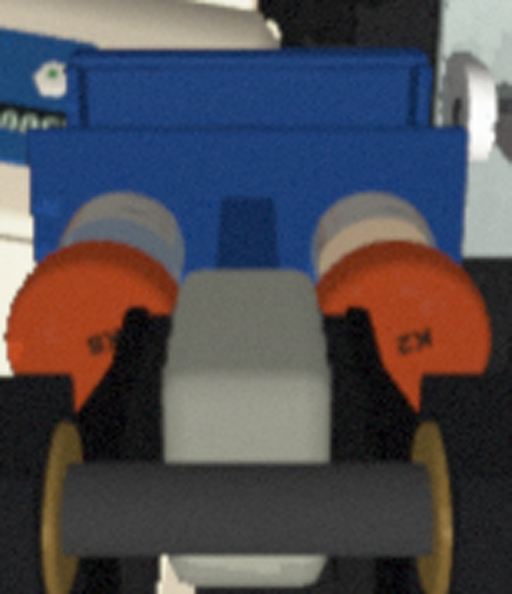

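Run:
```python
from h import *
a=eyes.capture("top");b=eyes.capture("scene");c=eyes.capture("wrist")
s=np.load("w4.npy");Rt=cam(c,s[:3],s[3:].reshape(3,3))
P=lambda u,v,x0,y0,k:((u+.5)/k+x0-.5,(v+.5)/k+y0-.5)
W=lambda u,v:P(u,v,345,120,3.7)
Q=[]
for (tu,tv),(su,sv),w in [((128,197),(98,242),(497,382)),((585,145),(245,72),(133,383))]:
    X,e=tri([ray(a,*P(tu,tv,205,205,12)),ray(b,*P(su,sv,235,185,8)),ray(c,*W(*w),Rt)]);print(X,np.round(e,4));Q.append(X)
    for z in(.188,.192,.196): print(z,onz(c,*W(*w),z,Rt))
d=Q[0]-Q[1];print(np.linalg.norm(d),np.degrees(np.arctan2(-d[0],d[1])))
print("wheel hub",onz(c,*W(683,217),.136,Rt)); print("plate",[onz(c,*W(*p),.01,Rt) for p in[(660,68),(578,437),(5,437),(5,66)]])
print("rear of handle top via scene/top; handle visible w:",onz(c,*W(712,275),.139,Rt))
for p in [(183,355),(362,350),(143,317),(305,313)]: print(onz(c,*W(*p),.155,Rt))
```

```text
[0.51741827 0.24474988 0.19630045] [0.0023 0.0015 0.0021]
0.188 [0.51932368 0.25329538 0.188     ]
0.192 [0.51835656 0.25042854 0.192     ]
0.196 [0.51738943 0.24756169 0.196     ]
[0.53381444 0.11899152 0.19537203] [0.0013 0.0017 0.0023]
0.188 [0.5375939  0.12375414 0.188     ]
0.192 [0.5364404  0.12220873 0.192     ]
0.196 [0.5352869  0.12066332 0.196     ]
0.12682610311591327 7.42822759532652
wheel hub [0.456625   0.34001429 0.136     ]
plate [array([0.398019  , 0.40612684, 0.01      ]), array([0.58618174, 0.43358457, 0.01      ]), array([0.62778576, 0.1323013 , 0.01      ]), array([0.44017129, 0.09392438, 0.01      ])]
rear of handle top via scene/top; handle visible w: [0.47686177 0.35748245 0.139     ]
[0.53329036 0.15298921 0.155     ]
[0.52185785 0.22099438 0.155     ]
[0.52052013 0.13405177 0.155     ]
[0.51049675 0.19505294 0.155     ]
```

The panel's top edge is clear in this view: crop (133,383) to (497,382). I'll take the mirror-image view from the +y side, so that lateral camera bias cancels.

Call:
play_rows --deltas '[255,0,0,25,0,255,0,0,47,0,255,0,0,47,0,255,0,0,47,0,255,0,0,47,0,255,0,0,47,0,255,0,0,47,0,255,0,0,47,0,255,0,0,30,0,255,0,0,13,0]'

```text
time_s: 9.0
tcp_pos: [0.4528, 0.3787, 0.4167]
ee_rot: [[0.99, -0.001, -0.139], [0.139, -0.001, 0.99], [-0.001, -1.0, -0.001]]
wrist_force: [0.6, -0.1, -2.6]
gripper_width: 0.272
```

Call:
play_rows --deltas '[255,0,0,0,0,255,0,0,0,0,255,0,0,0,0,255,0,0,0,0,255,0,0,0,0,255,0,0,0,0,255,0,0,0,0,255,0,0,0,0,255,0,0,0,0,255,0,0,0,0]'

```text
time_s: 10.0
tcp_pos: [0.4535, 0.3758, 0.418]
ee_rot: [[0.991, -0.0, -0.136], [0.136, -0.0, 0.991], [-0.0, -1.0, -0.0]]
wrist_force: [0.6, -0.3, -2.9]
gripper_width: 0.273
```

Run:
```python
from h import *
c,Rt=wcap(); cv2.imwrite("pics/w5.png",c["img"]); s=r.sense(); print(s["time_s"],s["tcp_pos"],s["ee_rot"])
np.save("w5.npy",np.array([*s["tcp_pos"],*np.ravel(s["ee_rot"])]))
crop(c["img"],0,120,215,260,3.7,"w5c.png")
```

```text
10.05 [0.4534948  0.37582499 0.41801517] [[ 9.90648832e-01 -3.55304612e-05 -1.36436399e-01]
 [ 1.36436397e-01 -5.79672478e-05  9.90648831e-01]
 [-4.31070524e-05 -9.99999998e-01 -5.25775382e-05]]
```

View pics/w5.png

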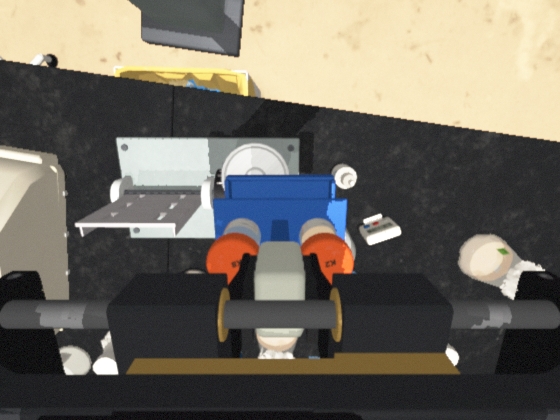

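View pics/w5c.png

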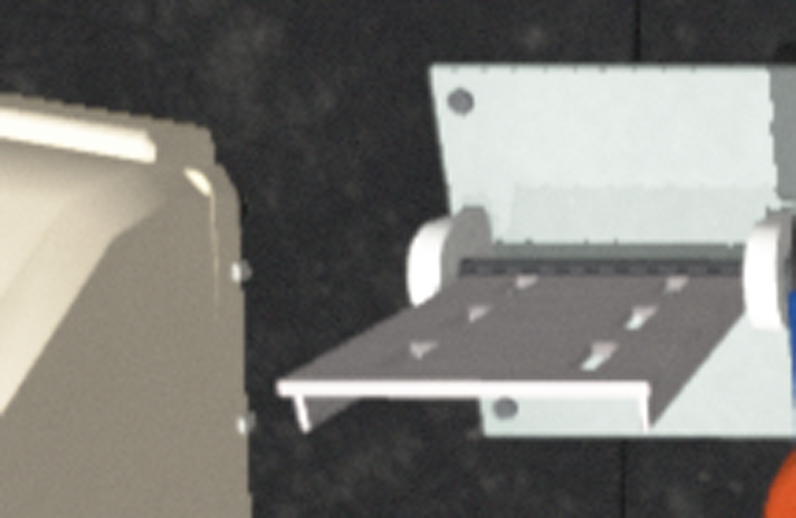

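Run:
```python
from h import *
c=eyes.capture("wrist")
V={}
for n in("w4","w5"):
    s=np.load(n+".npy");V[n]=cam(c,s[:3],s[3:].reshape(3,3))
P=lambda u,v,x0,y0,k:((u+.5)/k+x0-.5,(v+.5)/k+y0-.5)
def two(p4,p5):
    return tri([ray(c,*P(*p4,345,120,3.7),V["w4"]),ray(c,*P(*p5,0,120,3.7),V["w5"])])
pts={}
for n,p4,p5 in [("L",(497,382),(650,382)),("R",(133,383),(279,382)),("slotL",(362,350),(600,356)),("slotR",(183,355),(423,351)),("m_L",(305,313),(640,317)),("m_R",(143,317),(478,313)),("l_L",(258,284),(677,284)),("l_R",(106,284),(525,284)),("plateRF",(12,100),(460,101)),("plateBack",(40,437),(485,437))]:
    X,e=two(p4,p5); pts[n]=X; print(n,X.round(4),np.round(e,4))
d=pts["L"]-pts["R"];print(np.linalg.norm(d),np.degrees(np.arctan2(-d[0],d[1])),(pts["L"]+pts["R"])/2)
```

```text
L [0.5176 0.2483 0.195 ] [0. 0.]
R [0.5347 0.12   0.1975] [0.0002 0.0002]
slotL [0.5218 0.2183 0.1602] [0.0011 0.0011]
slotR [0.5314 0.1509 0.1594] [0.0008 0.0008]
m_L [0.52   0.2178 0.1121] [0.0008 0.0008]
m_R [0.5293 0.1502 0.1121] [0.0009 0.0009]
l_L [0.5188 0.2184 0.0619] [0. 0.]
l_R [0.5284 0.1488 0.0619] [0. 0.]
plateRF [0.4552 0.0989 0.0172] [0.0002 0.0002]
plateBack [0.6049 0.1326 0.0678] [0. 0.]
0.1293819229097121 7.562228561262583 [0.52614851 0.18416077 0.19624   ]
```

Call:
play_rows --deltas '[255,-3,0,-25,0,255,-3,0,-45,0,255,-3,0,-45,0,255,-4,0,-45,0,255,-3,5,-30,0,255,0,30,-10,0,255,0,45,0,0,255,0,45,0,0,255,0,45,0,0,255,0,25,0,0]'

```text
time_s: 11.1
tcp_pos: [0.463, 0.1742, 0.2195]
ee_rot: [[0.991, -0.005, -0.136], [0.136, -0.003, 0.991], [-0.005, -1.0, -0.002]]
wrist_force: [-0.1, -0.1, -3.1]
gripper_width: 0.274
```

Call:
play_rows --deltas '[255,0,10,0,0,255,0,0,0,0,255,0,0,0,0,255,0,0,0,0,255,0,0,0,0,255,0,0,0,0,255,0,0,0,0,255,0,0,0,0,255,0,0,0,0,255,0,0,0,0]'

```text
time_s: 12.1
tcp_pos: [0.4649, 0.1755, 0.213]
ee_rot: [[0.991, -0.0, -0.136], [0.136, -0.0, 0.991], [-0.0, -1.0, -0.0]]
wrist_force: [0.5, 0.2, -3.5]
gripper_width: 0.271
```

Run:
```python
from h import *
s=r.sense(); print(s["time_s"],s["tcp_pos"],s["gripper_width"],s["wrist_force"],s["moment"])
a=eyes.capture("top");b=eyes.capture("scene");c=eyes.capture("wrist")
cv2.imwrite("pics/w6.png",c["img"])
crop(a["img"],165,190,275,270,7,"t6.png");crop(b["img"],190,150,310,290,4.2,"s6.png")
```

```text
12.1 [0.46493998 0.17545529 0.2130283 ] 0.2705728045274629 [ 0.50960638  0.24804956 -3.51608456] [-0.02425131  0.05319959 -0.02314393]
```

View pics/t6.png

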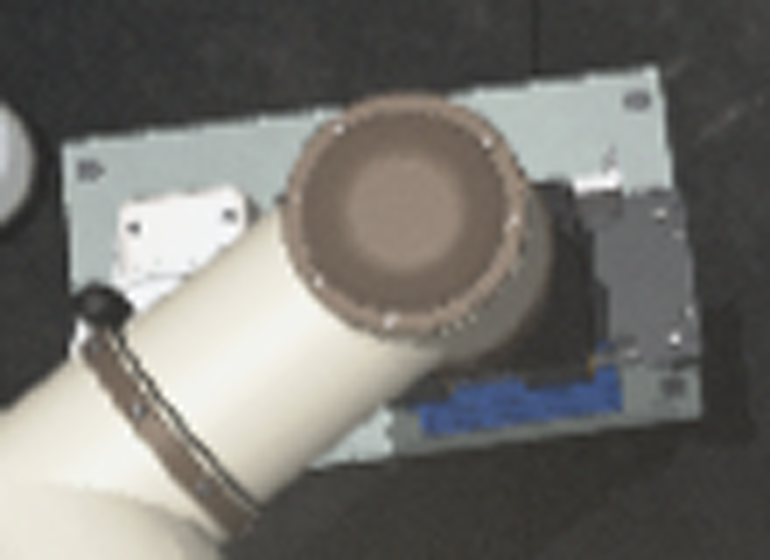

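View pics/s6.png

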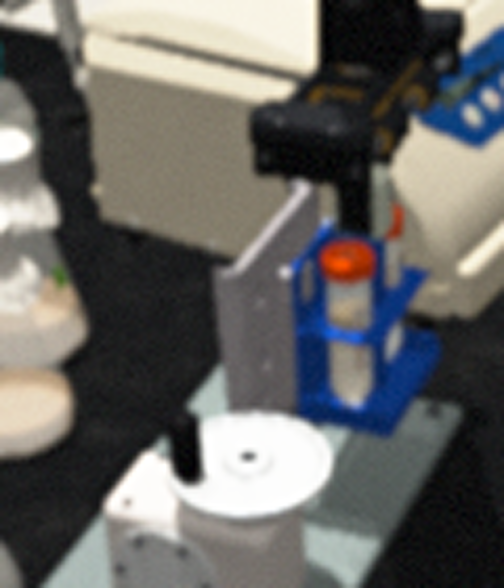

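View pics/w6.png

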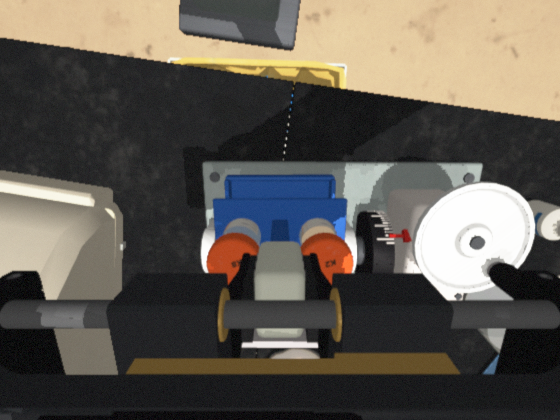

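Run:
```python
from h import *
b=eyes.capture("scene"); s=r.sense()
xs=np.array([.9906,.1364,0]);ys=np.array([-.1364,.9906,0]);z=np.array([0,0,1.])
seat=np.array([.525,.184,.1525])
for dy in(.035,-.035):
    for dz in (.014,.014-.048): print("slot c",dy,dz,proj(b,seat+ys*dy+z*dz))
for dy in(.065,-.065): print("corner",proj(b,seat+ys*dy+z*.043))
hk=s["tcp_pos"]+xs*.031-z*.0365
print("tab L lip mid",proj(b,hk+ys*.035+xs*.0126), "top",proj(b,hk+ys*.035+xs*.0126+z*.01))
print("grip cap L",proj(b,s["tcp_pos"]+ys*.028+z*(.122-.1315)))
P=lambda u,v,x0,y0,k:((u+.5)/k+x0-.5,(v+.5)/k+y0-.5)
print("obs slotUL",P(135,295,235,185,8),"UR",P(215,200,235,185,8),"ML",P(150,415,235,185,8))
print("obs corner L",P(98,242,235,185,8),P(245,72,235,185,8))
im=b["img"]; crop(im,235,190,300,250,10,"s7.png")
```

```text
slot c 0.035 0.014 [251.22934935 219.06924612]
slot c 0.035 -0.034 [252.0627365  233.75067681]
slot c -0.035 0.014 [260.99874398 206.94642152]
slot c -0.035 -0.034 [261.62922234 221.25006264]
corner [246.2043265  215.34291368]
corner [264.60277606 193.26145115]
tab L lip mid [256.86277217 216.94104505] top [256.70572177 213.7809695 ]
grip cap L [272.48654168 209.74069057]
obs slotUL (251.4375, 221.4375) UR (261.4375, 209.5625) ML (253.3125, 236.4375)
obs corner L (246.8125, 214.8125) (265.1875, 193.5625)
```

View pics/s7.png

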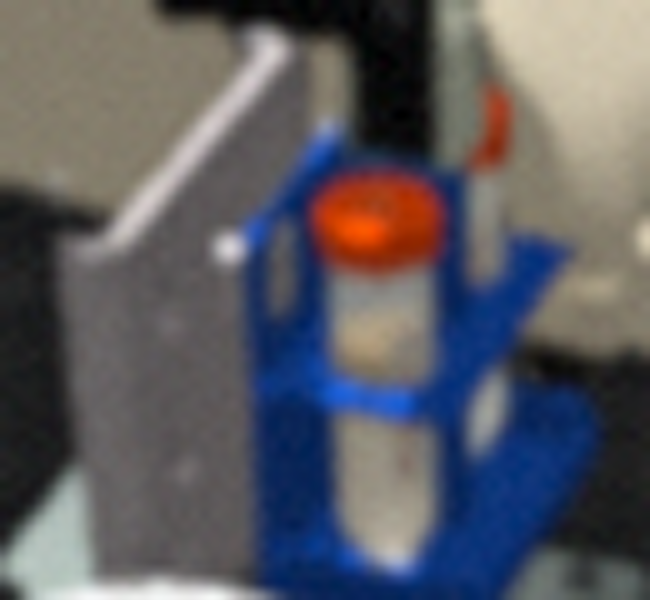

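Scene predictions and observations agree to under a pixel, for both the panel corners and the hook tab at (257.5,214.3). I'll lower to insertion height and push in.

Call:
play_rows --deltas '[255,0,5,0,0,255,0,5,0,0,255,0,0,0,0,255,0,0,0,0,255,4,0,0,0,255,5,0,0,0,255,6,0,0,0,255,6,0,0,0,255,4,0,0,0,255,0,0,0,0]'

```text
time_s: 13.3
tcp_pos: [0.4898, 0.1788, 0.2027]
ee_rot: [[0.991, -0.001, -0.136], [0.136, -0.0, 0.991], [-0.001, -1.0, -0.0]]
wrist_force: [-1.1, 0.3, -3.8]
gripper_width: 0.273
```

Run:
```python
from h import *
s=r.sense(); print(s["time_s"],s["tcp_pos"],s["gripper_width"],s["wrist_force"],s["moment"])
b=eyes.capture("scene"); crop(b["img"],235,190,300,250,10,"s8.png")
```

```text
13.3 [0.48982507 0.17883887 0.20268473] 0.2726773635969139 [-1.07685597  0.31390234 -3.80518404] [-0.02470894  0.29804671 -0.04028981]
```

View pics/s8.png

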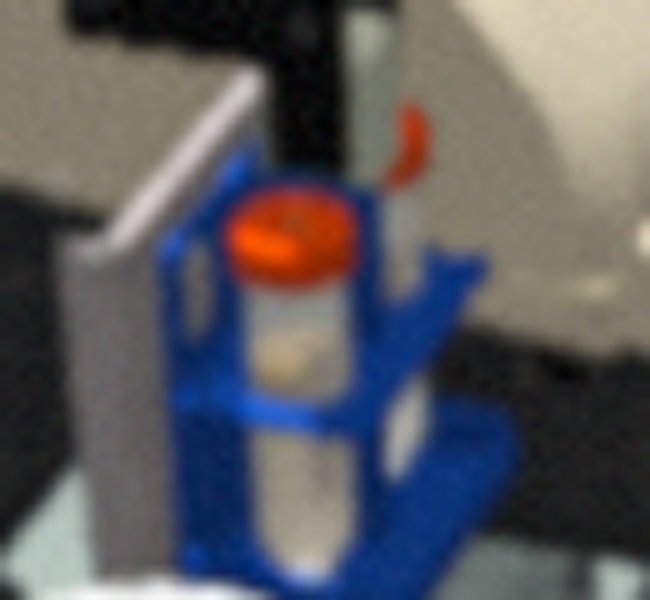

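Call:
play_rows --deltas '[255,2,0,0,0,255,2,0,0,0,255,0,0,0,0,255,0,0,0,0,255,0,0,0,0,255,0,0,0,0,255,0,0,0,0,255,0,0,0,0,255,0,0,0,0,255,0,0,0,0]'

```text
time_s: 14.35
tcp_pos: [0.4936, 0.1793, 0.203]
ee_rot: [[0.991, -0.0, -0.136], [0.136, -0.0, 0.991], [-0.0, -1.0, -0.0]]
wrist_force: [-3.5, 0.1, -1.3]
gripper_width: 0.273
```

Run:
```python
from h import *
s=r.sense(); print(s["time_s"],s["tcp_pos"],s["gripper_width"],s["wrist_force"],s["moment"])
```

```text
14.35 [0.49357888 0.17933339 0.20298133] 0.27268820724331094 [-3.54595688  0.08946132 -1.27563068] [-0.09159822  1.24312743 -0.09993533]
```

Call:
play_rows --deltas '[255,-1.2,0,0,0,255,0,0,0,0,255,0,2,0,0,255,0,2,0,0,255,0,2,0,0,255,0,2,0,0,255,0,2,0,0,255,0,0,0,0,255,0,0,0,0,255,0,0,0,0]'

```text
time_s: 15.35
tcp_pos: [0.4925, 0.1793, 0.1929]
ee_rot: [[0.991, 0.0, -0.136], [0.136, 0.0, 0.991], [0.0, -1.0, 0.0]]
wrist_force: [-0.5, -1.5, -2.3]
gripper_width: 0.275
```

Run:
```python
from h import *
s=r.sense(); print(s["time_s"],s["tcp_pos"],s["gripper_width"],s["wrist_force"],s["moment"])
b=eyes.capture("scene"); crop(b["img"],235,190,300,250,10,"s9.png")
```

```text
15.35 [0.49251015 0.17927729 0.19289227] 0.27461570330486723 [-0.50909302 -1.5384355  -2.2874115 ] [-0.09170527  0.47233652 -0.02737947]
```

View pics/s9.png

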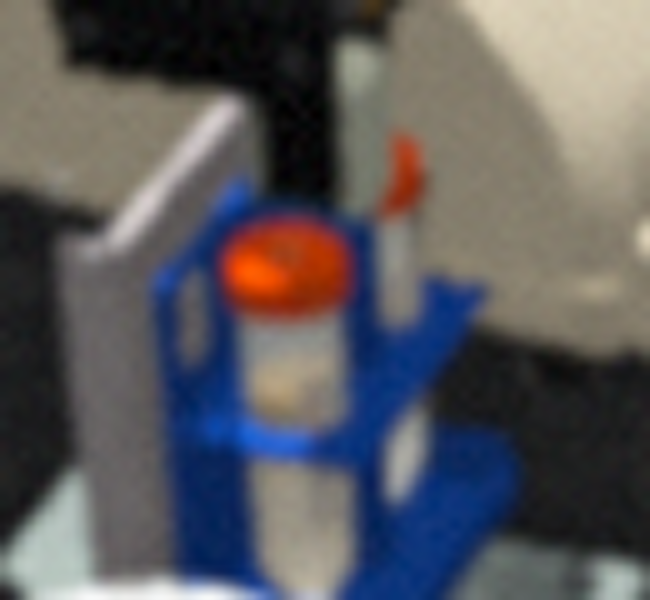

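Call:
play_rows --deltas '[255,0,1.5,0,0,255,0,1.5,0,0,255,0,1,0,0,255,0,0,0,0,255,0,0,0,0,255,0,0,0,0,255,0,0,0,0,255,0,0,0,0,255,0,0,0,0,255,0,0,0,0]'

```text
time_s: 16.4
tcp_pos: [0.4927, 0.1793, 0.1926]
ee_rot: [[0.991, 0.002, -0.137], [0.137, 0.0, 0.991], [0.002, -1.0, 0.0]]
wrist_force: [-8.6, -0.3, 13.7]
gripper_width: 0.271
```

Run:
```python
from h import *
s=r.sense(); print(s["time_s"],s["tcp_pos"],s["gripper_width"],s["wrist_force"],s["moment"])
```

```text
16.4 [0.49267042 0.17930007 0.19260134] 0.2706485016261819 [-8.64707714 -0.31623111 13.71745534] [-0.19886035  2.71336613 -0.12011313]
```

Run:
```python
from h import *
b=eyes.capture("scene"); im=b["img"]; np.save("s10.npy",im); crop(im,235,190,285,235,14,"s10.png"); crop(eyes.capture("wrist")["img"],200,160,360,360,3,"w10.png")
s=r.sense();print(s["wrist_force"],s["tcp_pos"])
```

```text
[-8.92393668 -0.65690486 13.87523776] [0.49266562 0.17932111 0.19260522]
```

View pics/s10.png

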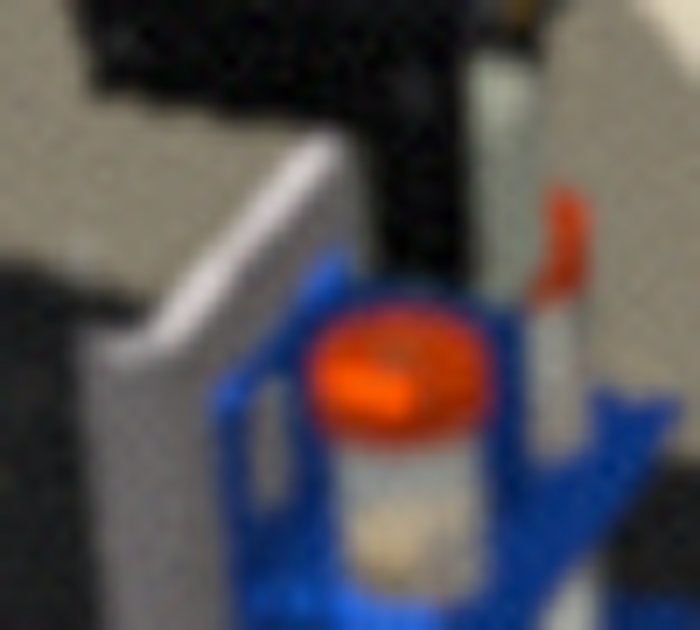

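View pics/w10.png

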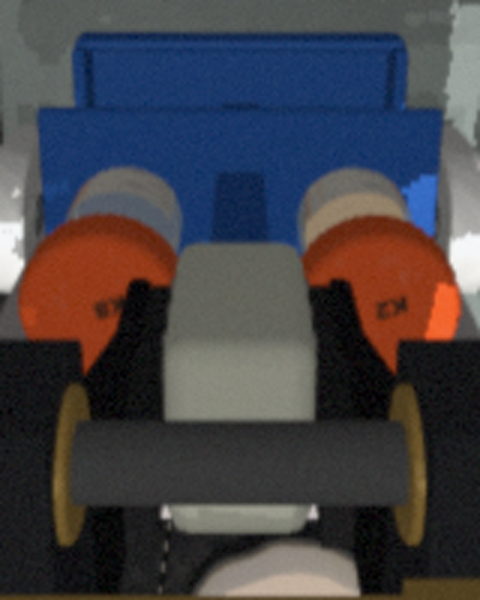

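Run:
```python
from h import *
b=eyes.capture("scene"); s=r.sense()
xs=np.array([.9906,.1364,0]);ys=np.array([-.1364,.9906,0])
P=lambda u,v:((u+.5)/14+235-.5,(v+.5)/14+190-.5)
p0=s["tcp_pos"]+xs*.031
def onp(u,v,off=0):
    o,d=ray(b,*P(u,v)); k=((p0+xs*off-o)@xs)/(d@xs); X=o+k*d; return X.round(4),round((X-s["tcp_pos"])@ys*1e3,1)
print("panelL",onp(168,352)); print("panelR",onp(345,150))
print("plateL",onp(225,380,-.002)); print("plateR",onp(345,258,-.002))
```

```text
panelL (array([0.5143, 0.2494, 0.1986]), np.float64(66.4))
panelR (array([0.5261, 0.1634, 0.1964]), np.float64(-20.4))
plateL (array([0.5151, 0.229 , 0.1811]), np.float64(46.1))
plateR (array([0.5232, 0.17  , 0.1756]), np.float64(-13.4))
```

Call:
play_rows --deltas '[255,-0.8,-1,0,0,255,0,0,0,0,255,0,0,0,0,255,0,1,0,0,255,0,0,0,0,255,0,0,0,0,255,0,0,0,0,255,0,0,0,0,255,0,0,0,0,255,0,0,0,0]'

```text
time_s: 17.55
tcp_pos: [0.4926, 0.1793, 0.1926]
ee_rot: [[0.991, 0.004, -0.137], [0.137, 0.001, 0.991], [0.004, -1.0, 0.0]]
wrist_force: [-6.6, -0.8, 12.8]
gripper_width: 0.272
```

Run:
```python
from h import *
s=r.sense(); print(s["time_s"],s["tcp_pos"],s["ee_rot"][:,1],s["gripper_width"],s["wrist_force"],s["moment"])
```

```text
17.55 [0.4925844  0.17933618 0.19260736] [ 3.75749338e-03  7.43733590e-04 -9.99992664e-01] 0.2724761194017007 [-6.64899902 -0.81965517 12.76234523] [-0.36466888  2.22837127 -0.12413309]
```

Call:
play_rows --deltas '[255,0,-1,0,0,255,0,-1,0,0,255,0,-1,0,0,255,0,0,0,0,255,0,0,0,0,255,0,0,0,0,255,0,0,0,0,255,0,0,0,0,255,0,0,0,0,255,0,0,0,0]'

```text
time_s: 18.55
tcp_pos: [0.4924, 0.1794, 0.1927]
ee_rot: [[0.991, 0.002, -0.137], [0.137, 0.0, 0.991], [0.002, -1.0, 0.0]]
wrist_force: [-0.8, -0.8, 5.5]
gripper_width: 0.27
```

Run:
```python
from h import *
s=r.sense(); print(s["time_s"],s["tcp_pos"],s["ee_rot"][:,1],s["gripper_width"],s["wrist_force"],s["moment"])
```

```text
18.55 [0.49240621 0.17935456 0.1927198 ] [ 1.81756748e-03  4.68486196e-04 -9.99998238e-01] 0.27046180888601995 [-0.81168146 -0.77711779  5.51095156] [-0.40569727  0.29284634 -0.09637912]
```

Call:
play_rows --deltas '[255,0,-1,0,0,200,0,0,0,0,100,0,0,0,0,0,0,0,0,0,0,0,0,0,0,0,0,0,0,0,0,0,0,0,0,0,0,0,0,0,0,0,0,0,0,0,0,0,0,0]'

```text
time_s: 19.55
tcp_pos: [0.4917, 0.1792, 0.1931]
ee_rot: [[0.991, 0.0, -0.136], [0.136, 0.0, 0.991], [0.0, -1.0, 0.0]]
wrist_force: [0.3, 0.5, 0.7]
gripper_width: 0.918
```

Run:
```python
from h import *
s=r.sense(); print(s["time_s"],s["tcp_pos"],s["gripper_width"],s["wrist_force"])
b=eyes.capture("scene"); crop(b["img"],235,190,285,235,14,"s11.png"); crop(eyes.capture("wrist")["img"],200,160,360,360,3,"w11.png")
```

```text
19.55 [0.49166983 0.17915868 0.1930603 ] 0.9180754182260723 [0.31496026 0.54074466 0.68414651]
```

View pics/s11.png

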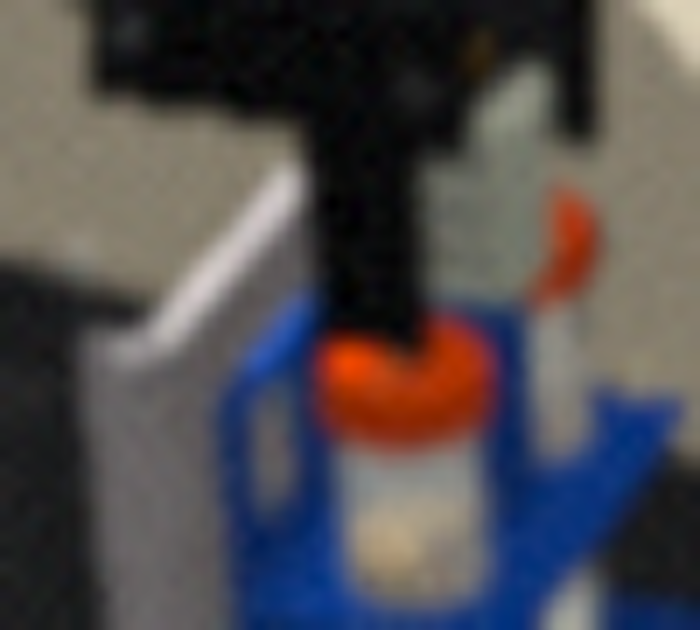

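View pics/w11.png

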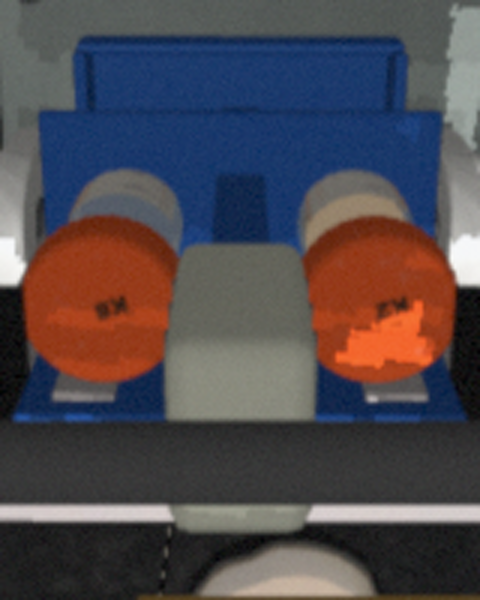

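Call:
play_rows --deltas '[0,0,-15,0,0,0,0,-30,0,0,0,0,-40,0,0,0,0,-30,0,0,0,-3,0,30,0,0,-3,0,45,0,0,-3,0,45,0,0,-3,0,30,0,0,0,0,13,0,0,0,0,0,0]'

```text
time_s: 20.65
tcp_pos: [0.4572, 0.3402, 0.3075]
ee_rot: [[0.99, -0.001, -0.138], [0.138, -0.001, 0.99], [-0.001, -1.0, -0.001]]
wrist_force: [-0.0, -0.7, -0.4]
gripper_width: 1.001
```

Call:
play_rows --deltas '[0,0,0,0,0,0,0,0,0,0,0,0,0,0,0,0,0,0,0,0,0,0,0,0,0,0,0,0,0,0,0,0,0,0,0,0,0,0,0,0,0,0,0,0,0,0,0,0,0,0]'

```text
time_s: 21.65
tcp_pos: [0.4575, 0.339, 0.308]
ee_rot: [[0.991, -0.0, -0.136], [0.136, -0.0, 0.991], [-0.0, -1.0, -0.0]]
wrist_force: [0.3, -0.2, 0.3]
gripper_width: 1.0
```

Run:
```python
from h import *
c,Rt=wcap(); cv2.imwrite("pics/w12.png",c["img"]); s=r.sense(); print(s["time_s"],s["tcp_pos"],s["ee_rot"][0])
np.save("w12.npy",np.array([*s["tcp_pos"],*np.ravel(s["ee_rot"])]))
crop(c["img"],0,120,215,290,3.7,"w12l.png"); crop(c["img"],200,120,380,290,4,"w12c.png")
b=eyes.capture("scene"); crop(b["img"],225,170,305,250,8,"s12.png")
```

```text
21.7 [0.45754563 0.33905708 0.30801992] [ 9.90638288e-01 -9.33731072e-06 -1.36512935e-01]
```

View pics/w12.png

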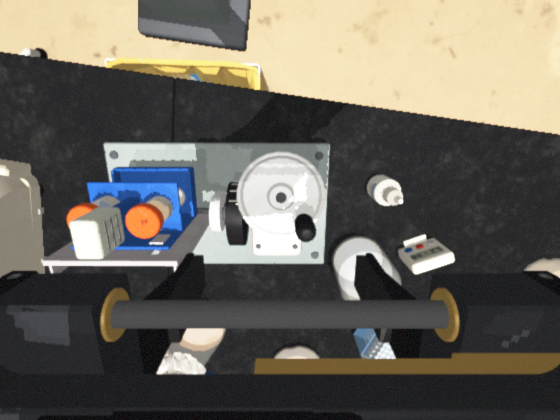

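View pics/w12l.png

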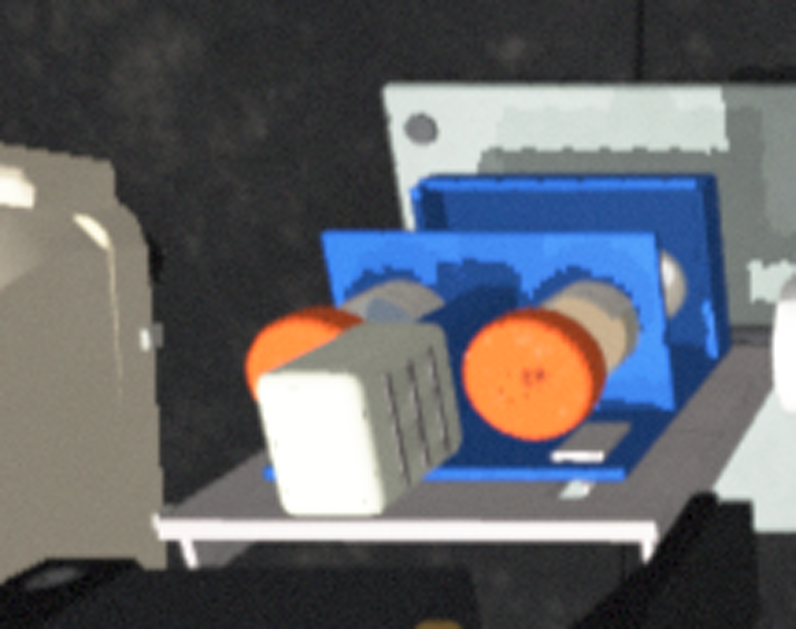

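View pics/w12c.png

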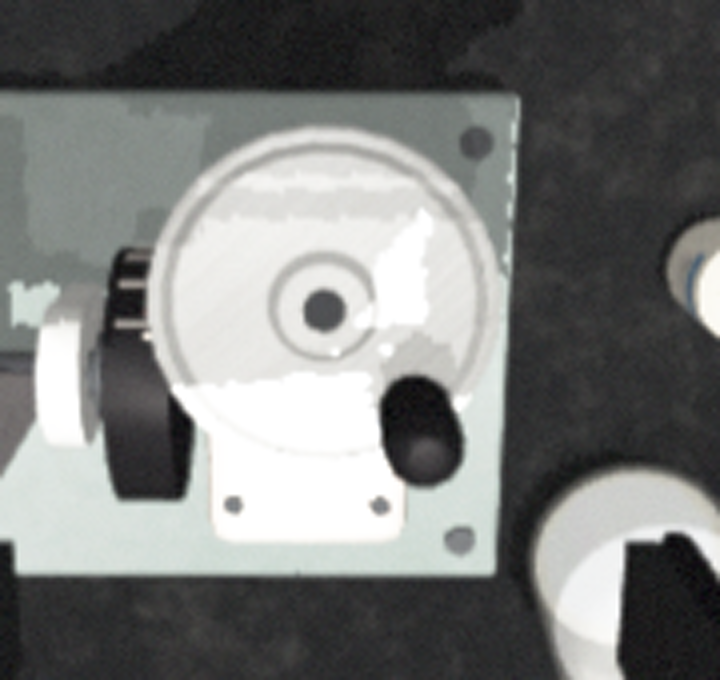

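View pics/s12.png

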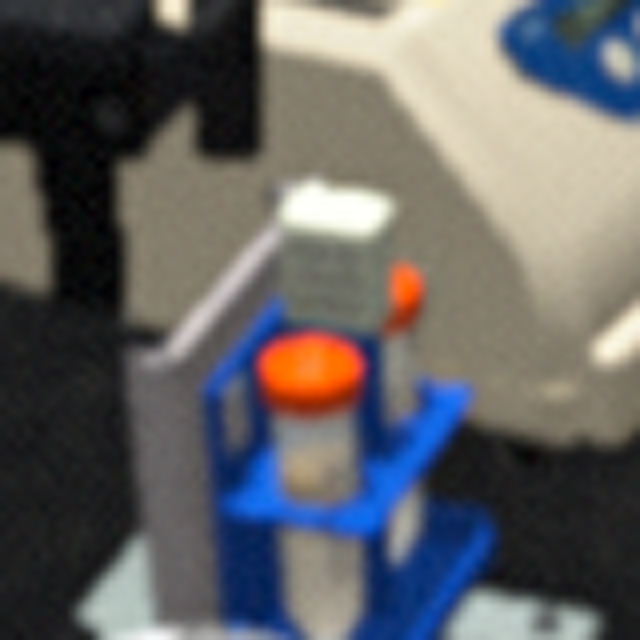

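Run:
```python
from h import *
c=eyes.capture("wrist"); s=np.load("w12.npy"); Rt=cam(c,s[:3],s[3:].reshape(3,3))
xs=np.array([.9906,.1364,0]);ys=np.array([-.1364,.9906,0])
P=lambda u,v,x0,y0,k:((u+.5)/k+x0-.5,(v+.5)/k+y0-.5)
C=lambda u,v:P(u,v,200,120,4)
w=[onz(c,*C(*p),.132,Rt) for p in[(148,291),(500,291),(324,127),(324,455)]]
print("wheel",w,"diam",np.linalg.norm(w[0]-w[1]),np.linalg.norm(w[2]-w[3]))
print("cen",(w[0]+w[1])/2,(w[2]+w[3])/2)
hub=[onz(c,*C(324,310),z,Rt) for z in(.132,.136,.14)];print("hub",hub)
h=onz(c,*C(422,445),.177,Rt);print("handle",h)
ce=(w[0]+w[1]+w[2]+w[3])/4
for q in(ce,hub[1]):
    d=h-q; x,y=d@xs,d@ys; print("rel",x,y,np.hypot(x,y),"crank cw from front deg",np.degrees(np.arctan2(y,-x)))
# panel plane check
p0=np.array([.5261,.1842,0]);o=None
L=lambda u,v:P(u,v,0,120,3.7)
for n,p in dict(ptop=(400,518),platetop=(445,470),ptopR=(650,522),ptopL=(160,516)).items():
    o,d=ray(c,*L(*p),Rt);k=((p0-o)@xs)/(d@xs);print(n,(o+k*d).round(4))
```

```text
wheel [array([0.45847055, 0.29206847, 0.132     ]), array([0.44511938, 0.38902741, 0.132     ]), array([0.40738741, 0.33438236, 0.132     ]), array([0.49997394, 0.34724085, 0.132     ])] diam 0.09787384793175295 0.09347516641616405
cen [0.45179497 0.34054794 0.132     ] [0.45368067 0.34081161 0.132     ]
hub [array([0.45717446, 0.34129683, 0.132     ]), array([0.45619533, 0.34114633, 0.136     ]), array([0.4552162 , 0.34099584, 0.14      ])]
handle [0.47726244 0.36872012 0.177     ]
rel 0.02811879127091851 0.024431607840655793 0.03725009911687587 crank cw from front deg 139.01356391307874
rel 0.024630144527694624 0.02444103801904143 0.03469882359538078 crank cw from front deg 135.2208006945224
ptop [0.5265 0.1813 0.1947]
platetop [0.527  0.1774 0.1627]
ptopR [0.5175 0.247  0.1971]
ptopL [0.5352 0.118  0.1935]
```

Run:
```python
from h import *
c=eyes.capture("wrist"); s=np.load("w12.npy"); Rt=cam(c,s[:3],s[3:].reshape(3,3))
im=cv2.imread("pics/top0.png"); t=eyes.capture("top")
hsv=cv2.cvtColor(im,cv2.COLOR_BGR2HSV); m=cv2.inRange(hsv,(80,120,60),(95,255,255)); m[:,:130]=0;m[:,180:]=0;m[:190]=0;m[240:]=0
p=np.argwhere(m).mean(0)[::-1];print("cap",p,onz(t,*p,.153)); 
print("dropper",onz(t,153,244,.08))
print("bottle wrist rough (top)",onz(c,360,262,.14,Rt))
```

```text
cap [148.51851852 205.96296296] [0.57632653 0.4775132  0.153     ]
dropper [0.45312897 0.47618582 0.08      ]
bottle wrist rough (top) [0.51964873 0.44342459 0.14      ]
```

Call:
play_rows --deltas '[80,12,0,14,0,80,13.5,0,13.5,0,80,0,25,0,0,80,0,40,0,0,80,0,40,0,0,80,0,30,0,0,80,0,15,0,0,80,0,10,0,0,80,0,0,0,0,80,0,0,0,0]'

```text
time_s: 22.9
tcp_pos: [0.4796, 0.3702, 0.149]
ee_rot: [[0.991, 0.001, -0.137], [0.137, 0.001, 0.991], [0.001, -1.0, 0.001]]
wrist_force: [-0.0, 0.3, -0.2]
gripper_width: 0.685
```

Run:
```python
from h import *
c,Rt=wcap(); s=r.sense(); print(s["time_s"],s["tcp_pos"],s["gripper_width"],s["wrist_force"])
crop(c["img"],160,150,400,350,3.3,"w13.png")
```

```text
22.95 [0.47972178 0.37037084 0.14941326] 0.6881998322144539 [0.01597206 0.18161381 0.24693592]
```

View pics/w13.png

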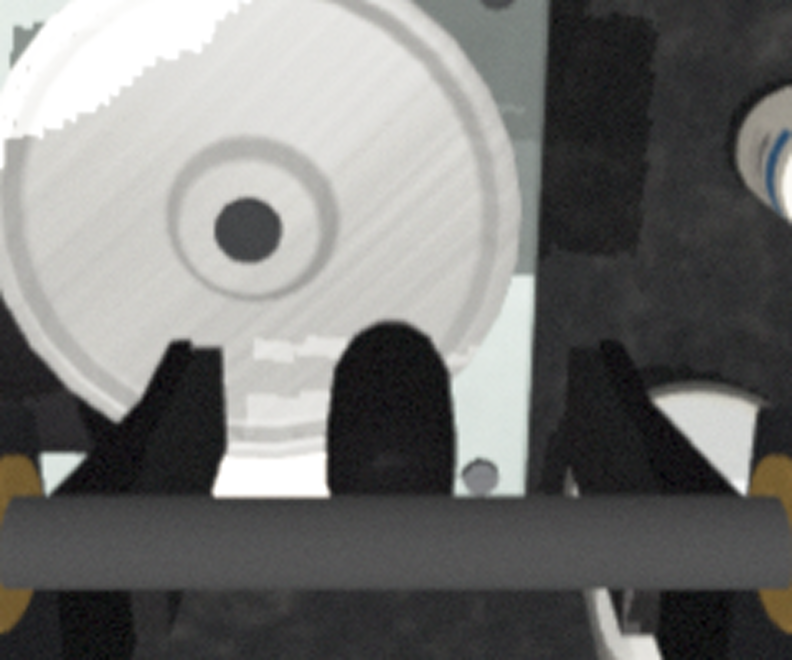

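Run:
```python
from h import *
s=r.sense();c=eyes.capture("wrist"); Rt=cam(c,s["tcp_pos"],s["ee_rot"])
xs=np.array([.9906,.1364,0]);ys=np.array([-.1364,.9906,0])
P=lambda u,v:((u+.5)/3.3+160-.5,(v+.5)/3.3+150-.5)
for z in(.132,.136):
  h=onz(c,*P(248,230),z,Rt); d=s["tcp_pos"]-h; print(h,d@xs,d@ys)
e=onz(c,*P(390,322),.132,Rt); print("handle front base",e,(s["tcp_pos"]-e)@xs,(s["tcp_pos"]-e)@ys)
for q in [(5,270),(520,240)]: print(onz(c,*P(*q),.132,Rt))
```

```text
[0.45805233 0.34104922 0.132     ] 0.025465230451939092 0.026090282787950426
[0.45667444 0.34146262 0.136     ] 0.026773773854290944 0.02549282637311332
handle front base [0.47264904 0.36937114 0.132     ] 0.007142614312015979 2.558487749110288e-05
[0.47200253 0.29701055 0.132     ]
[0.45316257 0.39090791 0.132     ]
```

Call:
play_rows --deltas '[255,0,0,0,0,255,0,0,0,0,255,0,0,0,0,255,0,0,0,0,255,0,0,0,0,255,0,0,0,0,255,0,0,0,0,255,0,0,0,0,255,0,0,0,0,255,0,0,0,0]'

```text
time_s: 24.0
tcp_pos: [0.479, 0.3695, 0.1481]
ee_rot: [[0.991, -0.0, -0.136], [0.136, -0.0, 0.991], [-0.0, -1.0, -0.0]]
wrist_force: [-0.8, -0.8, 1.2]
gripper_width: 0.243
```

Run:
```python
from h import *
s=r.sense(); print(s["time_s"],s["tcp_pos"],s["gripper_width"]*87,s["wrist_force"],s["moment"])
```

```text
24.0 [0.47900856 0.36954272 0.1480759 ] 21.148712344911683 [-0.84911137 -0.80790662  1.23224055] [-0.32216085  0.10771224 -0.01424525]
```

Call:
play_rows --deltas '[255,2.1,0,-2.6,0,255,5.4,0,-10.6,0,255,1.9,0,-11.7,0,255,-1.9,0,-11.7,0,255,-5.4,0,-10.6,0,255,-8.4,0,-8.4,0,255,0,0,0,0,255,0,0,0,0,255,0,0,0,0,255,0,0,0,0]'

```text
time_s: 25.0
tcp_pos: [0.4803, 0.3119, 0.1481]
ee_rot: [[0.991, -0.001, -0.136], [0.136, -0.004, 0.991], [-0.002, -1.0, -0.004]]
wrist_force: [2.5, -6.0, 0.6]
gripper_width: 0.243
```

Run:
```python
from h import *
s=r.sense(); f=np.array(s["ee_rot"]).T@s["wrist_force"]; print(s["time_s"],s["tcp_pos"],s["gripper_width"]*87,"tool f",f,s["moment"])
c,Rt=wcap(); crop(c["img"],130,100,450,340,2.5,"w14.png")
```

```text
25.0 [0.48026544 0.31189712 0.14806052] 21.18232967115467 tool f [ 1.60210996 -0.57467835 -6.32918657] [-1.5725025  -0.84250662 -0.04162014]
```

View pics/w14.png

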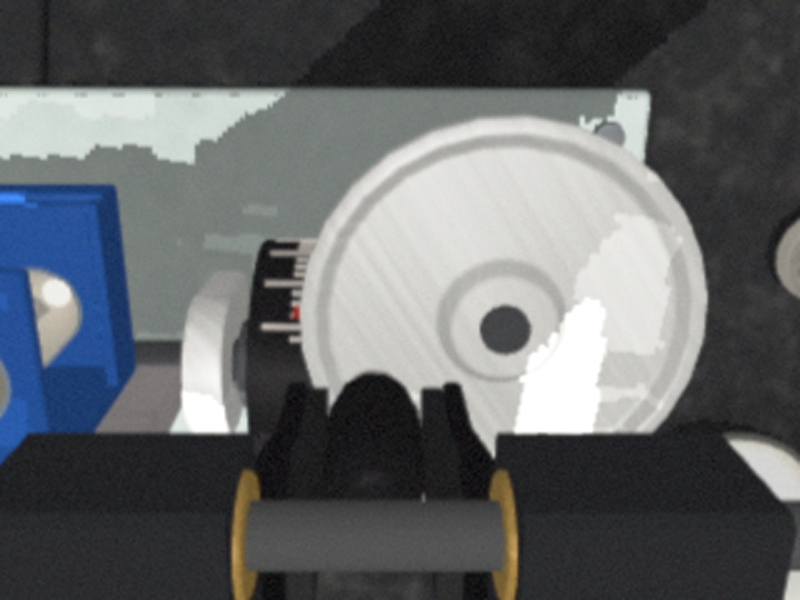

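Call:
play_rows --deltas '[255,-10.6,0,-5.4,0,255,-11.7,0,-1.9,0,255,-11.7,0,1.9,0,255,-10.6,0,5.4,0,255,-8.4,0,8.4,0,255,-5.4,0,10.6,0,255,-1.9,0,11.7,0,255,1.9,0,11.7,0,255,5.4,0,10.6,0,255,8.4,0,8.4,0]'

```text
time_s: 26.05
tcp_pos: [0.4281, 0.3675, 0.148]
ee_rot: [[0.99, -0.0, -0.138], [0.138, -0.006, 0.99], [-0.001, -1.0, -0.006]]
wrist_force: [7.2, -10.0, 1.1]
gripper_width: 0.243
```

Run:
```python
from h import *
s=r.sense(); f=np.array(s["ee_rot"]).T@s["wrist_force"]; print(s["time_s"],s["tcp_pos"],s["gripper_width"]*87,"tool f",f,s["moment"])
b=eyes.capture("scene"); crop(b["img"],180,160,320,270,5.5,"s15.png")
```

```text
26.05 [0.4281128  0.36746355 0.14797084] 21.14216613678633 tool f [  5.7721205   -1.03923732 -10.95394409] [-3.10389321 -2.20067123 -0.02074456]
```

View pics/s15.png

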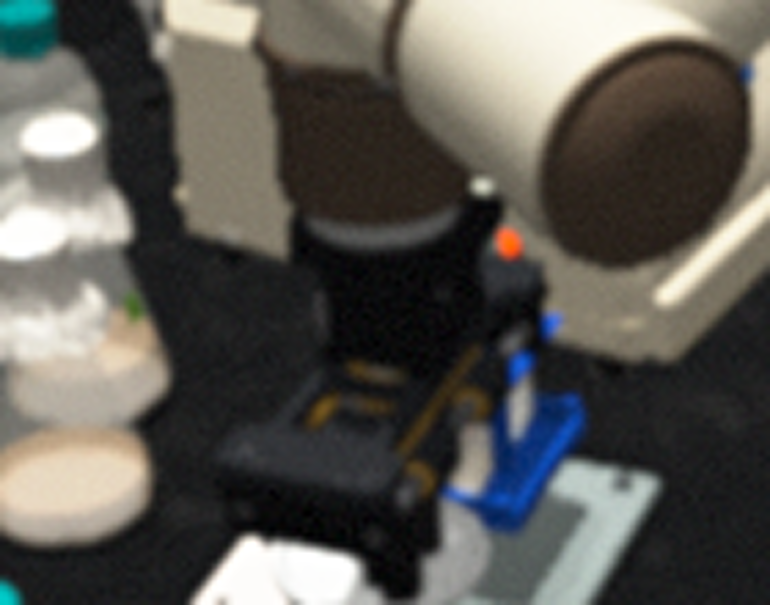

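Call:
play_rows --deltas '[255,11.4,0,4,0,255,12,0,1.2,0,255,11.7,0,-1.9,0,255,10.6,0,-5.4,0,255,8.4,0,-8.4,0,255,5.4,0,-10.6,0,255,1.9,0,-11.7,0,255,-1.9,0,-11.7,0,255,-5.4,0,-10.6,0,255,-8.4,0,-8.4,0]'

```text
time_s: 27.1
tcp_pos: [0.4822, 0.313, 0.148]
ee_rot: [[0.991, 0.002, -0.135], [0.135, 0.006, 0.991], [0.003, -1.0, 0.005]]
wrist_force: [-5.5, 8.0, -0.0]
gripper_width: 0.243
```

Run:
```python
from h import *
s=r.sense(); f=np.array(s["ee_rot"]).T@s["wrist_force"]; print(s["time_s"],s["tcp_pos"],s["gripper_width"]*87,"tool f",f,s["moment"])
```

```text
27.1 [0.48221645 0.31300985 0.14803014] 21.139104384535283 tool f [-4.41520493  0.04538     8.63081757] [2.49523802 1.65220139 0.0476187 ]
```

Call:
play_rows --deltas '[255,-11,0,-4.8,0,255,-11.7,0,-1.9,0,255,-11.7,0,1.9,0,255,-10.6,0,5.4,0,255,-8.4,0,8.4,0,255,-5.4,0,10.6,0,255,-1.9,0,11.7,0,255,1.9,0,11.7,0,255,5.4,0,10.6,0,255,8.4,0,8.4,0]'

```text
time_s: 28.1
tcp_pos: [0.4278, 0.3668, 0.148]
ee_rot: [[0.991, -0.002, -0.137], [0.137, -0.003, 0.991], [-0.003, -1.0, -0.003]]
wrist_force: [2.0, -4.8, 1.0]
gripper_width: 0.245
```

Call:
play_rows --deltas '[255,10.6,0,5.4,0,255,11.7,0,1.9,0,255,11.7,0,-1.9,0,255,10.6,0,-5.4,0,255,8.4,0,-8.4,0,255,5.4,0,-10.6,0,255,1.9,0,-11.7,0,255,-1.9,0,-11.7,0,255,-5.4,0,-10.6,0,255,-8.4,0,-8.4,0]'

```text
time_s: 29.1
tcp_pos: [0.4819, 0.3128, 0.148]
ee_rot: [[0.991, 0.002, -0.136], [0.136, 0.004, 0.991], [0.003, -1.0, 0.004]]
wrist_force: [-4.1, 6.9, 0.2]
gripper_width: 0.242
```

Run:
```python
from h import *
s=r.sense(); f=np.array(s["ee_rot"]).T@s["wrist_force"]; print(s["time_s"],s["tcp_pos"],s["gripper_width"]*87,"tool f",f,s["moment"])
c,Rt=wcap(); cv2.imwrite("pics/w16.png",c["img"])
```

```text
29.1 [0.48186444 0.31276669 0.14804021] 21.097167938866626 tool f [-3.11038837 -0.22874454  7.38177019] [ 2.1526905   1.20926865 -0.00771521]
```

View pics/w16.png

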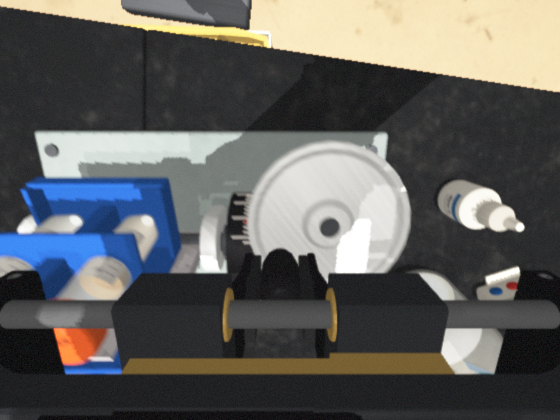

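Call:
play_rows --deltas '[255,-10.9,0,-5,0,255,-11.7,0,-1.9,0,255,-11.7,0,1.9,0,255,-10.6,0,5.4,0,255,-8.4,0,8.4,0,255,-5.4,0,10.6,0,255,-1.9,0,11.7,0,255,1.9,0,11.7,0,255,5.4,0,10.6,0,255,8.4,0,8.4,0]'

```text
time_s: 30.15
tcp_pos: [0.4271, 0.3661, 0.148]
ee_rot: [[0.991, -0.002, -0.137], [0.137, -0.006, 0.991], [-0.003, -1.0, -0.005]]
wrist_force: [1.7, -6.2, 1.6]
gripper_width: 0.244
```

Call:
play_rows --deltas '[255,10.6,0,5.4,0,255,11.7,0,1.9,0,255,11.7,0,-1.9,0,255,10.6,0,-5.4,0,255,8.4,0,-8.4,0,255,5.4,0,-10.6,0,255,1.9,0,-11.7,0,255,-1.9,0,-11.7,0,255,-5.4,0,-10.6,0,255,-8.4,0,-8.4,0]'

```text
time_s: 31.15
tcp_pos: [0.4813, 0.3123, 0.148]
ee_rot: [[0.991, 0.002, -0.136], [0.136, 0.002, 0.991], [0.002, -1.0, 0.002]]
wrist_force: [-3.1, 6.0, 1.0]
gripper_width: 0.242
```

Call:
play_rows --deltas '[255,-10.9,0,-5,0,255,-11.7,0,-1.9,0,255,-11.7,0,1.9,0,255,-10.6,0,5.4,0,255,-8.4,0,8.4,0,255,-5.4,0,10.6,0,255,-1.9,0,11.7,0,255,0,0,0,0,255,0,0,0,0,255,0,0,0,0]'

```text
time_s: 32.15
tcp_pos: [0.417, 0.3367, 0.1481]
ee_rot: [[0.99, 0.002, -0.138], [0.138, 0.001, 0.99], [0.002, -1.0, 0.001]]
wrist_force: [5.8, 2.8, -4.9]
gripper_width: 0.248
```

Run:
```python
from h import *
s=r.sense(); f=np.array(s["ee_rot"]).T@s["wrist_force"]; print(s["time_s"],s["tcp_pos"],s["gripper_width"]*87,"tool f",f,s["moment"])
c,Rt=wcap(); cv2.imwrite("pics/w17.png",c["img"]); crop(c["img"],150,100,350,270,4,"w17c.png")
```

```text
32.15 [0.41700907 0.33665334 0.14807348] 21.58520278682699 tool f [6.07965235 4.95853296 1.9579424 ] [ 0.61772867 -1.60883524 -0.01346667]
```

View pics/w17.png

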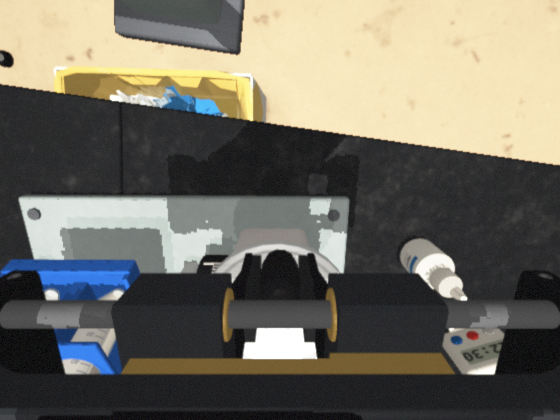

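View pics/w17c.png

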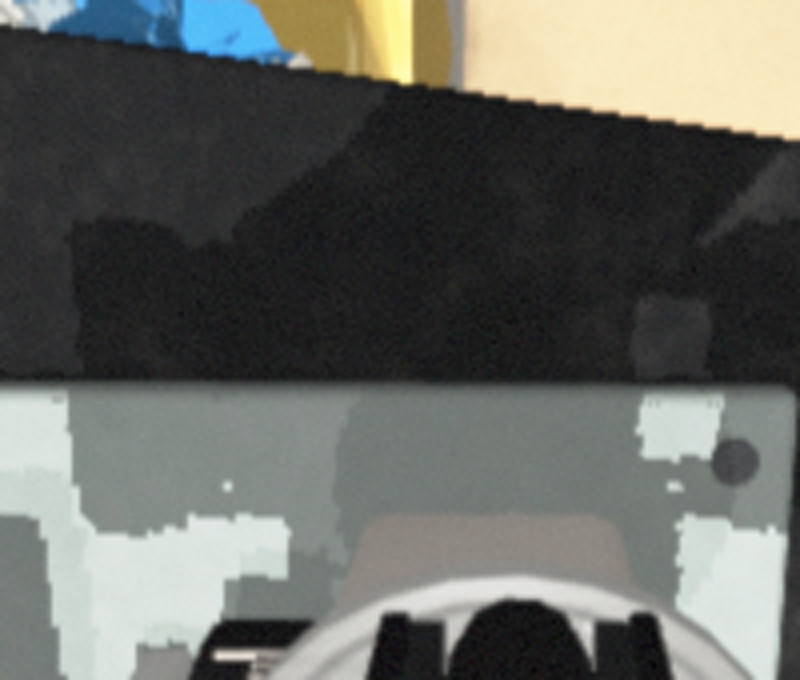

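Call:
play_rows --deltas '[80,0,0,0,0,80,0,0,0,0,80,0,0,0,0,80,0,0,0,0,80,0,-15,0,0,80,0,-30,0,0,80,0,-45,0,0,80,0,-45,0,0,80,0,-45,0,0,80,0,-30,0,0]'

```text
time_s: 33.2
tcp_pos: [0.4169, 0.3353, 0.362]
ee_rot: [[0.991, 0.003, -0.136], [0.136, 0.003, 0.991], [0.004, -1.0, 0.003]]
wrist_force: [-0.4, -0.4, 0.6]
gripper_width: 0.686
```

Call:
play_rows --deltas '[80,8,-10,-25,0,80,10,0,-40,0,80,10,0,-40,0,80,10,0,-40,0,80,10,0,-25,0,80,0,0,0,0,80,0,0,0,0,80,0,0,0,0,80,0,0,0,0,80,0,0,0,0]'

```text
time_s: 34.2
tcp_pos: [0.4871, 0.1742, 0.368]
ee_rot: [[0.99, -0.0, -0.138], [0.138, -0.0, 0.99], [-0.0, -1.0, -0.0]]
wrist_force: [0.4, 0.1, 0.3]
gripper_width: 0.686
```

Run:
```python
from h import *
c,Rt=wcap(); s=r.sense(); print(s["time_s"],s["tcp_pos"],s["gripper_width"],s["wrist_force"])
np.save("w18.npy",np.array([*s["tcp_pos"],*np.ravel(s["ee_rot"])]))
cv2.imwrite("pics/w18.png",c["img"])
b=eyes.capture("scene"); crop(b["img"],170,160,310,270,5.5,"s18.png"); crop(eyes.capture("top")["img"],130,190,275,270,5.5,"t18.png")
```

```text
34.25 [0.48714214 0.17411815 0.36804444] 0.68936473928164 [ 0.42403386  0.39647252 -0.16483993]
```

View pics/w18.png

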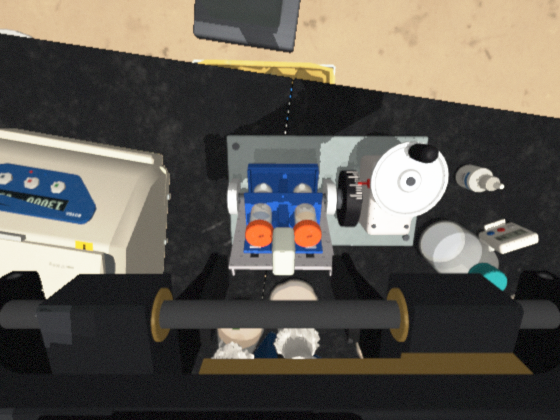

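View pics/s18.png

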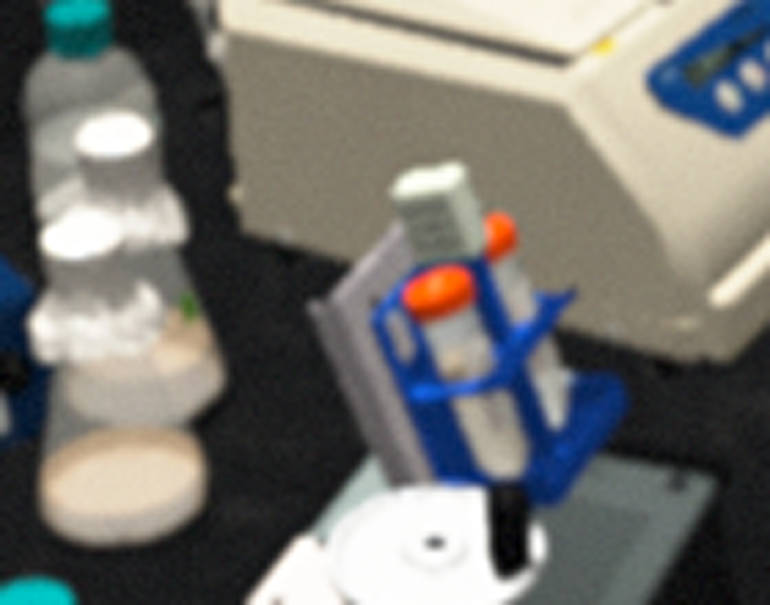

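View pics/t18.png

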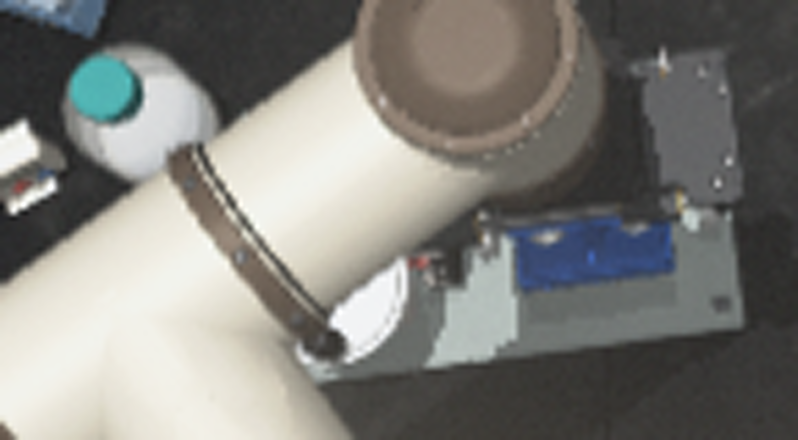

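Run:
```python
from h import *
im=cv2.imread("pics/w18.png"); crop(im,325,130,455,240,6,"w18d.png"); crop(im,215,140,345,285,4,"w18h.png")
c=eyes.capture("wrist"); s=np.load("w18.npy"); Rt=cam(c,s[:3],s[3:].reshape(3,3))
for z in (.177,): print("handle top",onz(c,424,151,z,Rt))
print("hub",onz(c,410,181,.136,Rt))
```

```text
handle top [0.4160315  0.32801565 0.177     ]
hub [0.4565997  0.33979561 0.136     ]
```

View pics/w18d.png

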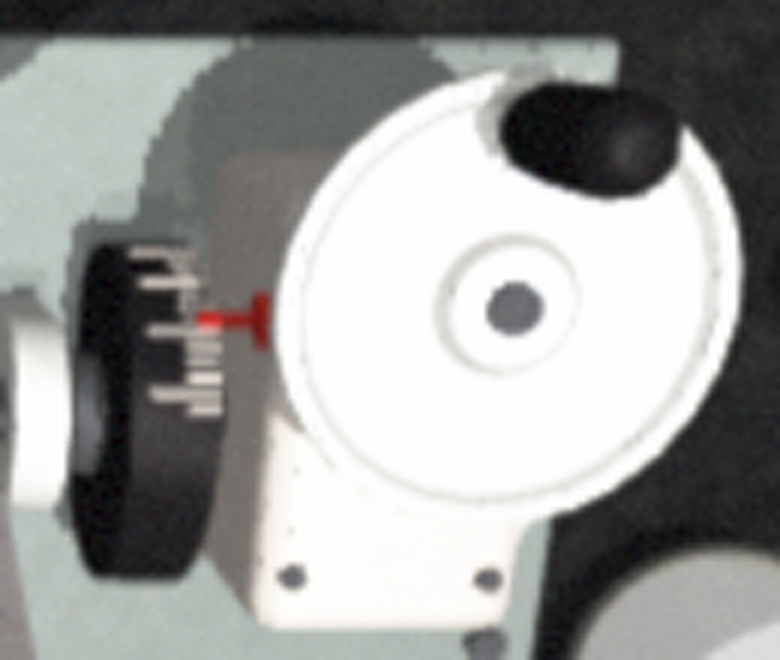

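View pics/w18h.png

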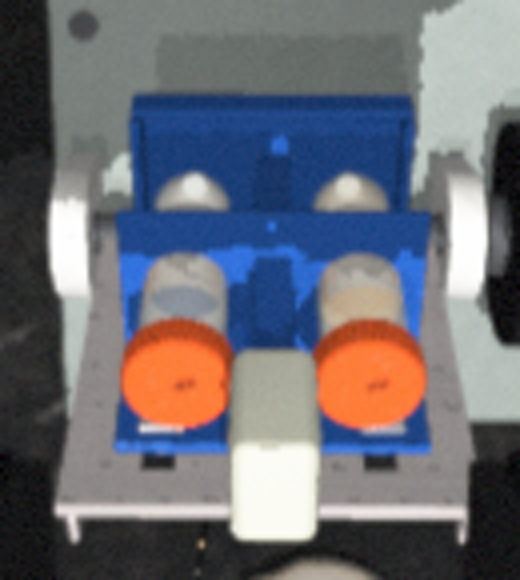

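Run:
```python
from h import *
from scipy.optimize import brentq
c=eyes.capture("wrist"); xs=np.array([.9906,.1364,0])
def lean(name,u,v,px,pz):
    s=np.load(name+".npy");Rt=cam(c,s[:3],s[3:].reshape(3,3)); o,d=ray(c,u,v,Rt)
    def g(th): # panel top front edge
        X=px-.0025*np.cos(th)+.15*np.sin(th); Z=pz+.0025*np.sin(th)+.15*np.cos(th)
        k=(Z-o[2])/d[2]; return (o+k*d)@xs-X
    return np.degrees(brentq(g,-.3,1.))
for pz in(.045,.048):
    for px in(.541,.543,.545): print(pz,px,[lean("w4",*p,px,pz) for p in[((315.5)/3.7+344.5,(382.5)/3.7+119.5)]],lean("w18",280,267,px,pz),lean("w5",125.2,222.9,px,pz))
```

```text
0.045 0.541 [np.float64(3.126448328662608)] 22.603469274293353 3.132708191049285
0.045 0.543 [np.float64(2.3541125696721714)] 21.58685350865861 2.360337921419246
0.045 0.545 [np.float64(1.585556091630229)] 20.589439209362762 1.5917498991153323
0.048 0.541 [np.float64(2.735163906587791)] 21.834901894072804 2.7412557443766583
0.048 0.543 [np.float64(1.9647648145006211)] 20.832897322656734 1.9708243906692609
0.048 0.545 [np.float64(1.1980473143329358)] 19.849074032104546 1.2040775070666487
```

Run:
```python
from h import *
print(r.sense()["wrist_force"]); print(r.finish_job())
```

```text
[-0.00342365 -0.49151808 -0.44681765]
the job is handed in; nothing more can be done
None
```

The holder is hanging in the upper slots and the panel is leaning back about 20 degrees. I handed the job in at about 34 s of the 72 s allowed.

**Hanging the holder:** I gripped it by its white grip, carried it over the centrifuge and pushed both tabs into the upper slots. I lowered it to a firm stop and let go with the panel still nearly upright, at about 1.9 degrees. The stop came about 3 mm higher than my image estimate of the seat. The last wrist picture still shows both tabs in their slots. The slots show just above the holder's back plate, as they should when it is fully home.

**Winding the handwheel:** I held the handle and carried it clockwise about 3.6 turns, from about 139 degrees past the front to the front position. Then I released it and raised the arm clear.

**Last checks:**
- **Handle:** it stands within about 8 degrees of the front, which puts the panel at about 19.9 degrees.
- **Drum:** a long white mark is at the red pointer, apart from a small offset I put down to the viewing angle.
- **Panel edge:** reading the lean from the top edge gave 19.8–22.6 degrees, depending on where I assume the pivot is. That is less exact than the handle, but it rules out being a whole turn off.
- **Sideways fit:** the holder looked about 2–3 mm off centre, which is within the slot play and the 5 mm limit.
- **Other things:** I did not touch the bottle, the beaker or the dropper bottle. The bottle and dropper still stand in the last pictures, but the beaker was out of those views. The arm was touching nothing, with the wrist force at about 0.

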